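# Hang the stage gong on its keeper peg

### The arm

A 6-joint arm with a two-finger parallel gripper is mounted at the origin on the work surface. World frame = base frame: x ahead of the robot, y to its left, z up, the work surface at z = 0. Lengths are in m, angles in rad, forces in N, time in s.
With the tool pointing down it reaches from about 0.35 to 0.8 m from the base axis. Payload 7.3 kg.
Tool frame: the origin (TCP) lies midway between the tips of the shut fingers; the grasp point (between the pads) lies 19 mm behind it; x points along the fingers, y is the direction in which the jaws open and shut, and the axes are right-handed (so a half turn about x gives the same grasp; the last joint's range is limited). The gripper opens to 85 mm and grips with 20 to 120 N. Pads are 22 mm wide; open, the fingers measure 114 mm over their backs; the gripper's body (76 mm by 85 mm) begins 54 mm behind the grasp point. The pads swing forward as they close: fully open they stand 13 mm farther back than shut.
Start: joints at [-1.271, 0.342, 1.524, -0, 1.275, -0.146], TCP at [0.226, -0.474, 0.231] pointing down, gripper open.
Joint ranges: [-2.53, 2.53], [-0.77, 2.02], [0.04, 2.7], [-1, 4.14], [0.28, 2.66], [-3.11, 3.11]. Speed limits (rad/s): [2.57, 2.57, 3.14, 3.14, 3.14, 3.14].

### API

Orientations are given as a unit quaternion [w, x, y, z].
In Python, from plant import * gives the robot as it stands.
- The arm moves only by the tool move_arm, never from a script. Its argument "steps" is a list that holds one entry, the list of rows, each a list of 7 numbers: the turn, a rotation vector about the world's x, y, z in units of 6 degrees (1.0 is 6 degrees), then the shift along the world's x, y, z in units of 40 mm (1.0 is 40 mm), then the finger opening in mm, from 0 to 85.4. A call has 1 to 8 rows; each row is the pose to reach, as a shift and turn from the pose measured when the call began; what a row does not reach only later rows make up. A row lasts 1/12 s, in which the tool goes at most 41.7 mm and 7.16 degrees, less where a joint would pass 70% of its speed; a pose out of reach is approached as far as the arm can. A call with a gripper value outside its range is refused whole. The fingers move at their own pace and stop on an object; "newtons" is the grip in N (left out, the last holds). Time passes only in rows, so rows that repeat a pose let the fingers close. It gives the time, the measured TCP pose, the force and the opening at its end, in the units of the state.
- sense(): the state, without advancing time (a new reading comes with each control period).
- grab_frame(name): name is "scene" or "side" or "wrist"; returns a dict with "color" (480x640x3 uint8, red, green, blue), "camera_matrix" (3x3 intrinsics, pixels), "cam_to_world" (4x4, takes a point from camera to world coordinates); the wrist camera has in their place "hand_eye" (4x4, takes a point from camera to tool coordinates, whose origin is the TCP and whose axes are the tool frame's). Camera axes: x right, y down, z forward; pixel columns grow to the right and rows downward; lengths in m; the calibration is good to about 2 mm. A picture is of the moment at which its call begins: read the wrist's pose just before it. There is no depth.
- close_job(): hands the job in, once; it reports no verdict.
The state is a dict: "clock": time; "joint_positions": joint angles; "qvel": joint speeds; "effort": joint torques, N m; "ee_pos": TCP position; "ee_rot": TCP orientation; "ft_force": force on the tool from outside, world axes, zero at the start; "ft_torque": the same for the moment, N m; "gripper_width": finger opening in m.
Only numpy, scipy, OpenCV 4.12 (cv2) and the standard library are available. Lean on these libraries where they do the work, as an engineer would, in place of code of your own. Each camera call takes 0.05 s, during which the arm holds its last target.

### The job

The flat brass gong lies sunk in its fitted oak case: press down its edge at the thumb notch so that the opposite edge tips up and stays up by itself, then lift it out by that raised edge. Hang it by its eye on the peg of the gong stand, lifting the peg's hinged keeper flap to get the eye past the turned-up tip and letting the flap drop shut in front of it. Let go and leave the gong hanging still, and do not shift the mallet, beak, clamp, trumpet, bead eyes, jar and brush lying about.

Things in the scene. Friction and masses are not known exactly. Their poses are not given: they have to be found in the camera images.
- gong_center (a point): Centre (half-way through the thickness) of the gong, a flat round brass plate 105 mm in diameter and 8 mm thick, about 0.55 kg, with a hanging eye on its rim. Own z is the plate's axis (up while it lies in the case), own x points in the plate's plane to the eye.
- gong_eye (a point): Centre of the gong's hanging eye, a ring of 8 mm round brass bar (28 mm clear hole, 44 mm outside) standing out from the rim in the plate's plane; this point is 67.5 mm from the gong's centre along the gong's x. Same axes as the gong.
- case: Oak carry case, fixed, 176 mm square, 68 mm high; origin under its middle. Its x points towards the thumb notch in its dark felt insert; beyond it, on the +x side, the lid stands open, leaning 40 degrees outward, to about 205 mm above the bench. The insert's face is 2 mm above the top of the lying gong, so the gong's edge cannot be gripped as it lies.
- pocket (a point): Centre of the round pocket (110 mm wide) at the height of the lying gong's top face, 62 mm above the bench. Axes of the case. The gong's eye lies in a recess of its own, 42 degrees round from -x towards +y.
- land_edge (a point): Middle of the straight edge, along the case's y, of the level land that carries the gong's -x half, 54 mm above the bench. Under the +x half is a well down to 8 mm above the bench; its far wall is 56 mm out from this edge at the top and slopes in to 41 mm at the bottom. The gong rocks over this edge.
- thumb_edge (a point): Where to press: on the lying gong's top at the thumb notch, 35 mm from the pocket's centre along the case's x; about 2 N. With a closed fingertip pushed straight down here to 36 mm above the bench, the gong passes its balance, drops into the well and stays leaning about 48 degrees from level, its -x edge raised about 32 mm above the insert, with 25 mm of room under it for a finger.
- stand: Gong stand, fixed: oak base 170 by 150 mm, one post 34 mm square and 286 mm high, and an arm 20 mm wide from the post that carries the peg. The peg points along the stand's -x; z is up. The post's face is 123 mm behind peg_seat.
- peg_seat (a point): Where the eye should hang: a point on the axis of the peg, a level brass rod of 8 mm diameter, 205 mm above the bench. The peg points along this point's -x. Its straight part runs from 42 mm behind this point (+x, where the arm's 22 mm wide brass plate begins) to 13 mm before it; there the tip turns up. Hung, the eye's centre is 10 mm below the axis, the plate across the peg.
- peg_tip (a point): Middle of the turned-up round end of the peg, 22 mm out from peg_seat along -x and 6 mm above the peg's axis; the tip's highest point is 10 mm above the axis, its front 4 mm farther out. The eye's hole must pass over it.
- keeper_lip (a point): Front end of the keeper flap, a brass strip 16 mm wide, 3 mm thick, hinged 34 mm above the peg's axis and 34 mm behind peg_seat. Shut, it slopes down to just over the peg's tip, then its lip slopes up to this point, 58 mm out from peg_seat and 31 mm above the axis. The eye pushed in level under the lip, its top 20 to 28 mm above the axis, lifts the flap; it falls shut by its weight (40 g).
- keeper (a joint): Angle of the keeper flap: 0 shut, about 0.15 to 0.3 while the eye passes, 1.2 fully lifted (rad).
- mallet_mid (a point): Bystander to leave where it is: wooden mallet, 190 mm long.
- beak_mid (a point): Bystander to leave where it is: black carved crow beak, 115 mm long.
- clamp_mid (a point): Bystander to leave where it is: steel spring clamp, 160 mm long.
- trumpet_mid (a point): Bystander to leave where it is: tin trumpet, 210 mm long.
- bead_eyes_mid (a point): Bystander to leave where it is: pair of glass bead eyes standing on a small oak block, 85 mm.
- glue_jar: Bystander to leave where it is: glue jar, 85 mm high.
- brush_grip (a point): Bystander to leave where it is: glue brush, 190 mm long.
Things that resemble listed ones, but are neither listed nor needed, are in the scene too. What is shaped like the part that bears gong_center but green or turquoise is not meant.

How it is judged:
On the way, in this order (a step that is already met when the one before it is completed fails the run):
1. the gong stands tipped up in its pocket by itself, out of the fingers (contact force between the fingers and gong below 0.3 N and angle between gong_center's own z axis and vertical above 0.6 rad and distance between gong_center and pocket below 0.03 m), for 0.2 s.
2. the gong is lifted out of the case (distance between gong_center and pocket above 0.1 m), for 0.1 s.
3. the keeper flap is lifted with the gong's eye at the peg (value of joint keeper above 0.1 rad and distance between gong_eye and peg_seat below 0.06 m), for 0.05 s.
At the end, for the whole second after the job is handed in: The gong hangs by its eye on the straight part of the peg, behind the turned-up tip (eye centre within 8 mm sideways of the peg and 4 to 16 mm below its axis), straight down (centre within 20 mm of plumb under the eye), nearly still, with the keeper flap shut (within 0.05 rad) (x of gong_eye in the frame of peg_seat between -0.017 and 0.038 m and y of gong_eye in the frame of peg_seat between -0.008 and 0.008 m and z of gong_eye in the frame of peg_seat between -0.016 and -0.004 m and z of gong_center in the frame of peg_seat below -0.06 m and horizontal distance between gong_center and gong_eye below 0.02 m and value of joint keeper below 0.05 rad and linear speed of gong below 0.03 m/s and angular speed of gong below 0.4 rad/s); the robot touches nothing.
It fails at once if another thing on the bench is shifted by more than 30 mm (distance of any of mallet_mid, beak_mid, clamp_mid, trumpet_mid, bead_eyes_mid, glue_jar, brush_grip from where it was at the start of the episode above 0.03 m).
It also fails if it takes over 51 s, if anything falls off the work surface, if the arm or the gripper's body presses on something with over 40 N, if the wrist force passes 120 N, or if a joint passes its speed limit or range.

## Working session

There is one attempt and no reset: what is moved stays moved. The work goes in short steps, Python scripts to look and compute and a tool call to move; the robot and the scene stay as the last step left them, time stands still between calls to the robot, and variables do not carry over. Pictures are saved under pics/ and viewed, and the job is handed in when it is done.

Besides the shell and the picture viewer there is one more tool, called as name([rows], argument=value, ...), one row to a line, values as JSON. move_arm: Moves the arm, as the interface text tells. Its arguments: {"type":"object","properties":{"steps":{"type":"array","items":{"type":"array","items":{"type":"array","items":{"type":"number"}}}},"newtons":{"type":"number"}},"required":["steps"]}

```bash
ls; mkdir -p pics
python3 - <<'E'
from plant import *
import cv2,numpy as np
print(sense())
for n in ("scene","side","wrist"):
    f=grab_frame(n); cv2.imwrite(f"pics/{n}0.png",f["color"][:,:,::-1])
    print(n,f["camera_matrix"].tolist(),np.round(f.get("cam_to_world",f.get("hand_eye")),4).tolist())
E
```

```text
pics
{'clock': 0.0, 'joint_positions': array([-1.27101461e+00,  3.42717584e-01,  1.52502357e+00,  1.90951760e-05,
        1.27536492e+00, -1.46009698e-01]), 'qvel': array([-5.35702925e-04,  6.96038213e-05, -1.71282414e-05, -3.85485907e-04,
        5.62056453e-04,  5.53025421e-04]), 'effort': array([-6.58862200e-05, -4.33673573e+01, -2.46013534e+01, -2.73753176e-04,
        8.07261968e-03,  2.79127710e-05]), 'ee_pos': array([ 0.22626895, -0.47330282,  0.23062633]), 'ee_rot': array([-0.15577326, -0.68957955, -0.15684124,  0.68964887]), 'ft_force': array([-0.22470074, -0.32881099,  0.12535794]), 'ft_torque': array([-0.05747372, -0.07223204, -0.00824443]), 'gripper_width': 0.08527546509346114}
scene [[519.7418160781745, 0.0, 326.41148164674144], [0.0, 519.7418160781745, 248.4086010950904], [0.0, 0.0, 1.0]] [[0.7328, 0.3958, -0.5534, 1.2301], [0.6802, -0.4474, 0.5807, -0.6816], [-0.0178, -0.8019, -0.5971, 0.9156], [0.0, 0.0, 0.0, 1.0]]
side [[433.8331700289529, 0.0, 319.1082530521125], [0.0, 433.8331700289529, 238.45259209096528], [0.0, 0.0, 1.0]] [[-0.916, -0.2441, 0.3183, 0.2105], [-0.4005, 0.6007, -0.692, 0.7333], [-0.0223, -0.7613, -0.648, 0.8022], [0.0, 0.0, 0.0, 1.0]]
wrist [[374.07540723419567, 0.0, 325.72994125471524], [0.0, 374.07540723419567, 241.43618263417602], [0.0, 0.0, 1.0]] [[0.0015, -0.2832, 0.9591, -0.1424], [1.0, -0.0003, -0.0017, -0.0011], [0.0008, 0.9591, 0.2831, -0.0711], [0.0, 0.0, 0.0, 1.0]]
```

View pics/scene0.png

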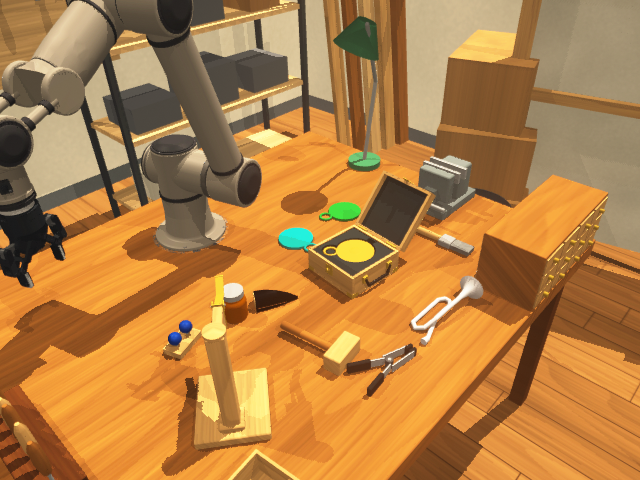

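View pics/side0.png

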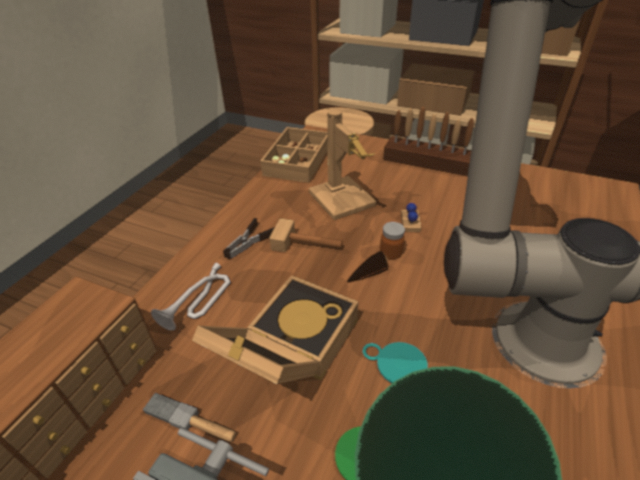

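View pics/wrist0.png

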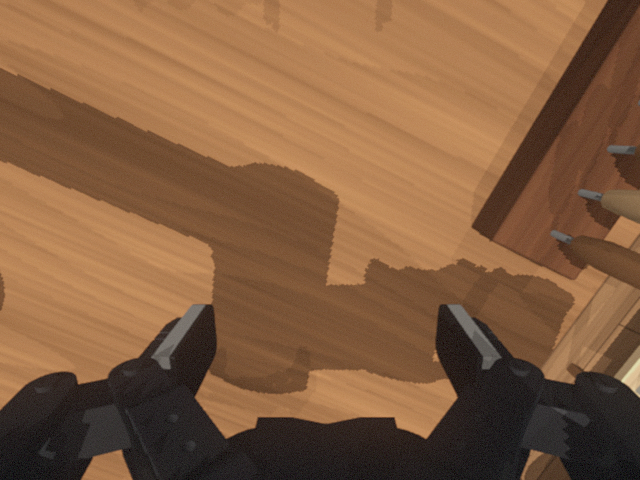

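Three things could be taken for the gong: the brass disc in the case at scene (355,251), the turquoise disc at (296,238) and the green disc at (345,211). I choose the brass one in the case and will check it in close crops, along with the stand.

Run:
```python
import cv2,numpy as np
a=cv2.imread('pics/scene0.png');b=cv2.imread('pics/side0.png')
A=cv2.resize(a[170:300,290:440],None,fx=4,fy=4,interpolation=cv2.INTER_CUBIC)
B=cv2.resize(b[270:390,190:370],None,fx=4,fy=4,interpolation=cv2.INTER_CUBIC)
C=cv2.resize(a[265:455,180:290],None,fx=3,fy=3,interpolation=cv2.INTER_CUBIC)
D=cv2.resize(b[100:220,300:390],None,fx=4.75,fy=4.75,interpolation=cv2.INTER_CUBIC)
cv2.imwrite('pics/c1.png',A);cv2.imwrite('pics/c2.png',B)
cv2.imwrite('pics/c3.png',np.hstack([C,D[:570]]) if C.shape[0]==D[:570].shape[0] else C)
```

```text
(no output)
```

View pics/c1.png

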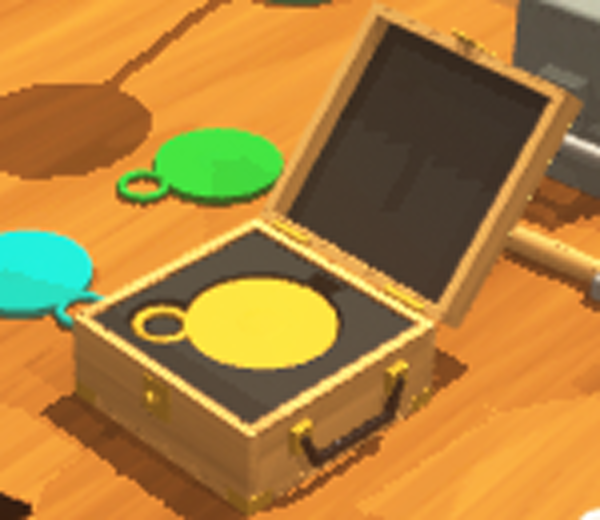

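View pics/c2.png

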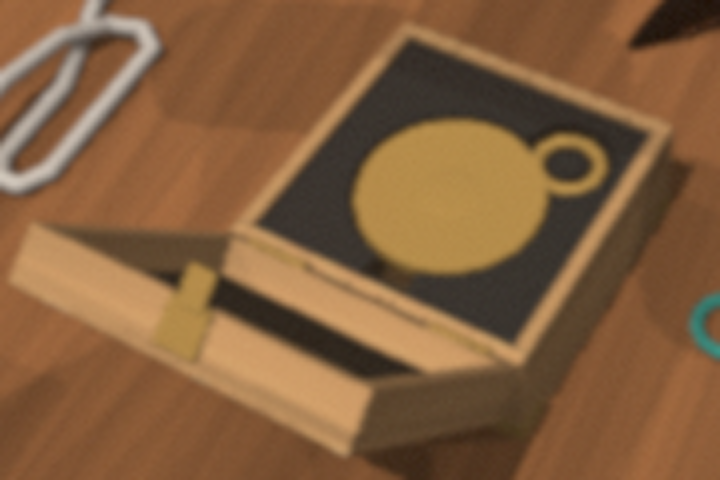

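View pics/c3.png

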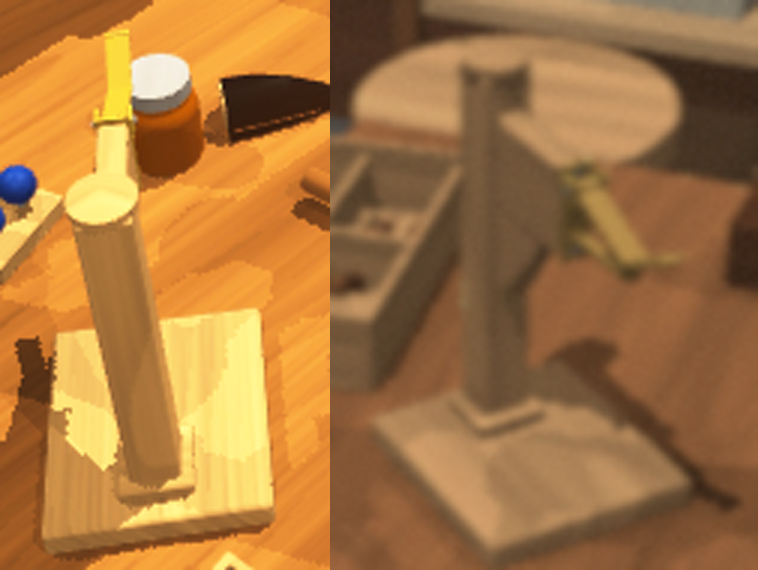

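Chosen: the brass disc in the case at (355,251). The crop shows its eye in the left recess and the thumb notch on the lid side. Next I fit the case and stand poses.

```bash
cat > h.py <<'E'
import numpy as np,cv2
from scipy.optimize import least_squares
K1=np.array([[519.7418,0,326.4115],[0,519.7418,248.4086],[0,0,1]])
K2=np.array([[433.8332,0,319.1083],[0,433.8332,238.4526],[0,0,1]])
T1=np.array([[0.7328,0.3958,-0.5534,1.2301],[0.6802,-0.4474,0.5807,-0.6816],[-0.0178,-0.8019,-0.5971,0.9156],[0,0,0,1]])
T2=np.array([[-0.916,-0.2441,0.3183,0.2105],[-0.4005,0.6007,-0.692,0.7333],[-0.0223,-0.7613,-0.648,0.8022],[0,0,0,1]])
CAM={'scene':(K1,T1),'side':(K2,T2)}
def proj(c,P,K=None,T=None):
    if K is None: K,T=CAM[c]
    P=np.atleast_2d(P); q=(P-T[:3,3])@T[:3,:3]; u=q@K.T; return u[:,:2]/u[:,2:]
def rz(a): return np.array([[np.cos(a),-np.sin(a),0],[np.sin(a),np.cos(a),0],[0,0,1]])
def onplane(c,uv,z,K=None,T=None):
    if K is None: K,T=CAM[c]
    d=T[:3,:3]@np.linalg.inv(K)@np.array([uv[0],uv[1],1.]); return T[:3,3]+d*(z-T[2,3])/d[2]
E
python3 - <<'E'
from h import *
h=.088
L=np.array([[-h,h,.068],[-h,-h,.068],[h,h,.068],[h,-h,.068]])
S=np.array([[308.75,249.5],[352.5,278.75],[354.25,223.75],[399.25,250]])
D=np.array([[357.5,302],[292,276.75],[320,360.5],[248.75,329.5]])
for u in S: print(onplane('scene',u,.068).round(4))
for u in D: print(onplane('side',u,.068).round(4))
def f(p,s): 
    P=L@rz(p[2]).T+[p[0],p[1],0]
    r=[]
    if s!=2: r.append(proj('scene',P)-S)
    if s!=1: r.append(proj('side',P)-D)
    return np.concatenate(r).ravel()
for s in (0,1,2):
  r=least_squares(f,[.5,0.1,.5],args=(s,)); print('case',r.x,np.degrees(r.x[2]),r.fun.round(1))
# stand
Ls=np.array([[.140,0,.286],[-.058,0,.236]])
S2=np.array([[214,331.7],[219,276]]);D2=np.array([[334.7,113],[374.1,155.2]])
def g(p):
    P=Ls@rz(p[2]).T+[p[0],p[1],0]
    return np.concatenate([proj('scene',P)-S2,proj('side',P)-D2]).ravel()
for a0 in (0,1.5,3,-1.5):
  r=least_squares(g,[.6,-.3,a0]); print('stand',r.x,np.degrees(r.x[2]),r.cost,r.fun.round(1))
E
```

```text
[0.4118 0.1071 0.068 ]
[0.5814 0.0923 0.068 ]
[0.4235 0.2846 0.068 ]
[0.5973 0.2682 0.068 ]
[0.4048 0.1168 0.068 ]
[0.5746 0.1018 0.068 ]
[0.4215 0.2872 0.068 ]
[0.59   0.2759 0.068 ]
case [0.49946782 0.19284078 1.48186604] 84.90467000666077 [-0.5 -2.1  0.7 -1.3 -0.1 -1.   0.3 -1.1  0.9 -1.1 -0.9 -1.8  0.7  0.7
 -1.2 -1.9]
case [0.50319491 0.18796986 1.47944762] 84.76610447680497 [-0.8 -0.8  0.5  0.2 -0.1  0.1  0.4  0.3]
case [0.49830269 0.19474442 1.48319166] 84.98062234681359 [ 1.1 -0.4 -0.9 -1.1  0.9  1.7 -1.2 -1. ]
stand [ 0.54486924 -0.27430174 -0.65846393] -37.727204363238215 31.803247451151528 [-0.3 -4.4 -0.9  0.4 -0.9 -5.6 -2.2 -2.4]
stand [ 0.54486924 -0.27430174 -0.65846396] -37.72720569194986 31.803247451154988 [-0.3 -4.4 -0.9  0.4 -0.9 -5.6 -2.2 -2.4]
stand [ 0.54486924 -0.27430174 -0.65846392] -37.72720340289973 31.803247451152078 [-0.3 -4.4 -0.9  0.4 -0.9 -5.6 -2.2 -2.4]
stand [ 0.54486924 -0.27430174 -0.65846391] -37.727202724182334 31.80324745115349 [-0.3 -4.4 -0.9  0.4 -0.9 -5.6 -2.2 -2.4]
```

```bash
cat >> h.py <<'E'
from scipy.spatial.transform import Rotation as R
def rot(q): return R.from_quat([q[1],q[2],q[3],q[0]])
def delta(pos,Rm,tp,tR):
    """rotvec units + shift units"""
    rv=(R.from_matrix(tR)*Rm.inv()).as_rotvec()
    return np.round(np.degrees(rv)/6,2),np.round((np.array(tp)-pos)/.04,3)
E
python3 - <<'E'
from plant import *
from h import *
s=sense();Rm=rot(s['ee_rot']);print(Rm.as_matrix().round(3))
yaw=1.4812;c=rz(yaw)
tR=np.column_stack([[0,0,-1],c[:,1],c[:,0]])
print(delta(s['ee_pos'],Rm,[.50,.14,.30],tR))
for cam,uv in(('scene',(355.75,250.75)),('side',(190+450/4,270+196/4))): print(onplane(cam,uv,.062))
E
```

```text
[[-0.     0.431 -0.902]
 [ 0.001 -0.902 -0.431]
 [-1.    -0.001 -0.   ]]
(array([-1.000e-02,  1.000e-02, -2.011e+01]), array([ 6.842, 15.335,  1.73 ]))
[0.50625367 0.19379447 0.062     ]
[0.49967941 0.2027738  0.062     ]
```

move_arm([
  [[0,0,1,0.3,0.7,0.8,0],[0,0,2,0.6,1.5,1.2,0],[0,0,3,0.9,2.4,1.5,0],[0,0,4,1.25,3.35,1.75,0],[0,0,5,1.6,4.25,1.75,0],[0,0,6,1.95,5.15,1.75,0],[0,0,7,2.3,6.05,1.75,0],[0,0,8,2.65,6.95,1.75,0]],
])

```text
clock: 0.82
ee_pos: [0.3323, -0.1935, 0.3008]
ee_rot: [-0.424, -0.565, -0.425, 0.566]
ft_force: [0.8, 0.7, -0.5]
gripper_width: -0.0002
```

Run:
```python
from plant import *
from h import *
s=sense();Rm=rot(s['ee_rot'])
yaw=1.4812;c=rz(yaw)
tR=np.column_stack([[0,0,-1],-c[:,1],-c[:,0]])
print(s['clock'],s['ee_pos'],s['joint_positions'].round(3),delta(s['ee_pos'],Rm,[.50,.238,.28],tR))
```

```text
0.8167 [ 0.33234501 -0.19354127  0.30080162] [-0.727  0.024  1.729 -0.     1.389 -0.444] (array([-0.  , -0.01,  1.84]), array([ 4.191, 10.789, -0.52 ]))
```

move_arm([
  [[0,0,0.5,0.37,0.95,0,0],[0,0,1,0.74,1.9,0,0],[0,0,1.5,1.1,2.85,0,0],[0,0,1.84,1.47,3.8,0,0],[0,0,1.84,1.84,4.75,0,0],[0,0,1.84,2.2,5.7,-0.1,0],[0,0,1.84,2.57,6.6,-0.2,0],[0,0,1.84,2.93,7.5,-0.3,0]],
])

```text
clock: 1.48
ee_pos: [0.4497, 0.1087, 0.2886]
ee_rot: [-0.477, -0.522, -0.477, 0.522]
ft_force: [0.5, -0.4, 0.1]
gripper_width: -0.0001
```

move_arm([
  [[0,0,0,0.4,1,0,0],[0,0,0,0.8,2,0,0],[0,0,0,1.1,2.8,-0.1,0],[0,0,0,1.26,3.25,-0.2,0],[0,0,0,1.26,3.25,-0.2,0]],
])

```text
clock: 1.9
ee_pos: [0.5002, 0.2422, 0.2786]
ee_rot: [-0.477, -0.52, -0.479, 0.522]
ft_force: [-1.3, -0.4, -0.3]
gripper_width: -0.0002
```

```bash
cat >> h.py <<'E'
HE=None
def wgrab(name):
    from plant import sense,grab_frame
    s=sense(); f=grab_frame('wrist')
    T=np.eye(4);T[:3,:3]=rot(s['ee_rot']).as_matrix();T[:3,3]=s['ee_pos']
    T=T@f['hand_eye']; cv2.imwrite(f'pics/{name}.png',f['color'][:,:,::-1]); np.savez(f'pics/{name}.npz',K=f['camera_matrix'],T=T)
    print(s['clock'],s['ee_pos'].round(4),s['joint_positions'].round(3),s['ft_force'].round(2),s['gripper_width'])
    return s
def wload(name):
    d=np.load(f'pics/{name}.npz'); return d['K'],d['T']
E
python3 -c "
from h import *
wgrab('w1')"
```

```text
1.9 [0.5002 0.2422 0.2786] [3.120e-01 3.700e-01 1.351e+00 1.000e-03 1.423e+00 3.970e-01] [-1.27 -0.43 -0.31] -0.0002274262526028594
```

View pics/w1.png

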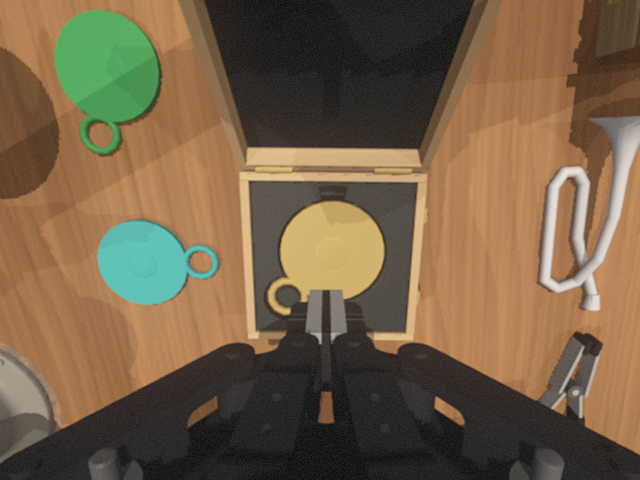

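The wrist view confirms the brass gong at (332,251), its eye at (289,297) and the thumb notch at (332,190). Case rim corners are near (240,172), (427,174), (415,340) and (247,338).

```bash
cat > fit1.py <<'E'
from h import *
K,T=wload('w1'); im=cv2.imread('pics/w1.png')
hsv=cv2.cvtColor(im,cv2.COLOR_BGR2HSV)
A=cv2.resize(im[160:350,225:440],None,fx=3.5,fy=3.5,interpolation=cv2.INTER_CUBIC)
cv2.imwrite('pics/w1c.png',A)
# gong disc: rim points fit
m=cv2.inRange(hsv,(18,100,120),(32,255,255)); m[:195]=0;m[:,:255]=0;m[310:]=0;m[:,395:]=0
cv2.imwrite('pics/w1m.png',m)
n,l,st,cc=cv2.connectedComponentsWithStats(m); print([(st[i],cc[i]) for i in range(1,n) if st[i][4]>100])
E
python3 fit1.py
```

```text
[(array([ 267,  201,  118,  109, 8329], dtype=int32), array([329.35718574, 251.01764918]))]
```

View pics/w1c.png

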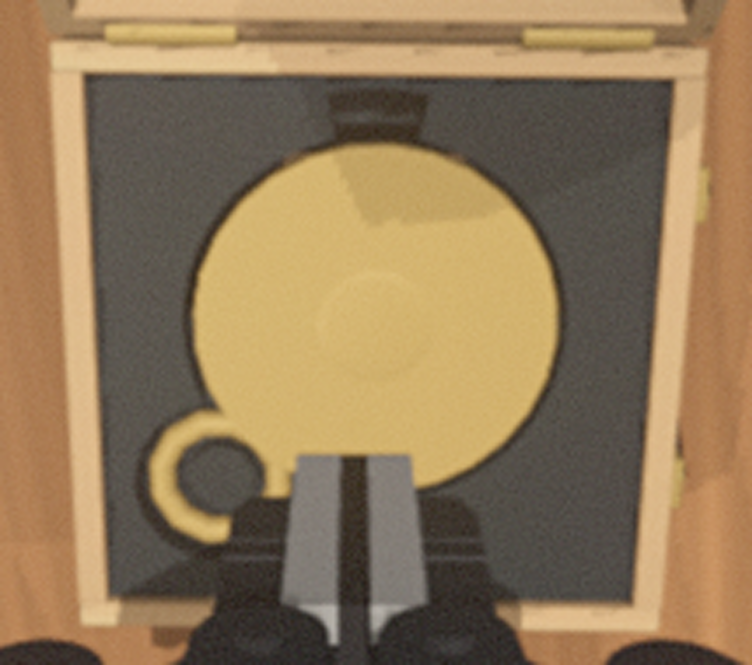

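View pics/w1m.png

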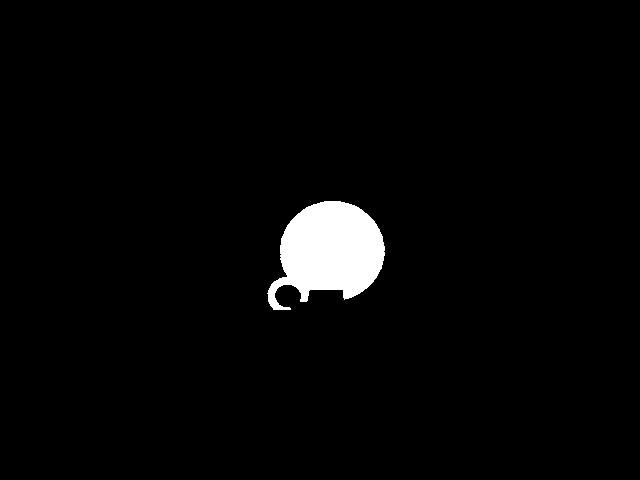

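```bash
cat >> fit1.py <<'E'
ct=max(cv2.findContours(m,cv2.RETR_EXTERNAL,cv2.CHAIN_APPROX_NONE)[0],key=len)[:,0].astype(float)
P=np.array([onplane('',u,.062,K,T) for u in ct])
keep=(ct[:,1]<270)&(ct[:,0]>283)
r=least_squares(lambda p:np.hypot(P[keep,0]-p[0],P[keep,1]-p[1])-p[2],[.5,.2,.05],loss='soft_l1',f_scale=.001); print('gong',r.x)
g=r.x[:2]
C=np.array([[51,43],[706,48],[656,628],[80,626]])/3.5+[225,160]
Q=np.array([onplane('',u,.068,K,T) for u in C]);print(Q.round(4),Q.mean(0)); 
d=(Q[0]+Q[1]-Q[2]-Q[3]);print('yaw',np.degrees(np.arctan2(d[1],d[0])), 'side',np.linalg.norm(d)/2)
d2=Q[0]+Q[3]-Q[1]-Q[2];print('yaw2',np.degrees(np.arctan2(d2[1],d2[0]))-90,np.linalg.norm(d2)/2)
e=np.array([214,477])/3.5+[225,160];E=onplane('',e,.060,K,T);v=E[:2]-g;print('eye',E,np.linalg.norm(v),np.degrees(np.arctan2(v[1],v[0])))
E
python3 fit1.py
```

```text
[(array([ 267,  201,  118,  109, 8329], dtype=int32), array([329.35718574, 251.01764918]))]
gong [0.50006813 0.19778227 0.0522358 ]
[[0.4207 0.2852 0.068 ]
 [0.5946 0.269  0.068 ]
 [0.5777 0.0953 0.068 ]
 [0.403  0.1106 0.068 ]] [0.4989977  0.19000653 0.068     ]
yaw 84.33101057416751 side 0.17503655215497688
yaw2 84.82513958923366 0.1749704879001082
eye [0.44818551 0.15266567 0.06      ] 0.06875546380350711 -138.99011154100543
```

move_arm([
  [[0,0,0,0.07,-0.23,-0.9,0],[0,0,0,0.07,-0.23,-1.8,0],[0,0,0,0.07,-0.23,-2.7,0],[0,0,0,0.07,-0.23,-3.6,0],[0,0,0,0.07,-0.23,-4.4,0],[0,0,0,0.07,-0.23,-4.9,0],[0,0,0,0.07,-0.23,-5.2,0],[0,0,0,0.07,-0.23,-5.3,0]],
])

```text
clock: 2.62
ee_pos: [0.5011, 0.2293, 0.0651]
ee_rot: [-0.476, -0.519, -0.479, 0.524]
ft_force: [0.3, -0.0, 0.0]
gripper_width: -0.0002
```

move_arm([
  [[0,0,0,0,0,-0.15,0],[0,0,0,0,0,-0.3,0],[0,0,0,0,0,-0.45,0],[0,0,0,0,0,-0.6,0],[0,0,0,0,0,-0.7,0],[0,0,0,0,0,-0.77,0],[0,0,0,0,0,-0.77,0],[0,0,0,0,0,-0.77,0]],
])

```text
clock: 3.28
ee_pos: [0.5015, 0.2299, 0.0348]
ee_rot: [-0.477, -0.52, -0.479, 0.523]
ft_force: [0.0, 3.2, 2.6]
gripper_width: 0.0
```

```bash
python3 -c "
from h import *
wgrab('w2')
from plant import *
cv2.imwrite('pics/s2.png',cv2.resize(grab_frame('side')['color'][270:390,190:370,::-1],None,fx=4,fy=4))"
```

```text
3.2833 [0.5015 0.2299 0.0348] [2.910e-01 6.210e-01 1.673e+00 1.000e-03 8.530e-01 3.780e-01] [0.03 3.17 2.56] 2.8702171320998838e-05
```

View pics/s2.png

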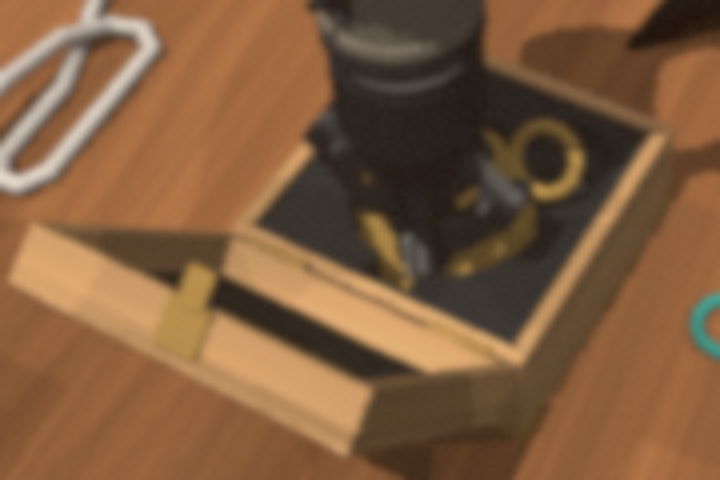

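The gong has tipped up, with its raised edge and eye visible at (545,160) in the crop. I withdraw the fingertip straight up.

move_arm([
  [[0,0,0,0.02,0,0.2,0],[0,0,0,0.02,0,0.5,0],[0,0,0,0.02,0,1,0],[0,0,0,0.02,0,1.8,0],[0,0,0,0.02,0,2.7,0],[0,0,0,0.02,0,3.6,0],[0,0,0,0.02,0,4.5,0],[0,0,0,0.02,0.3,5.2,0]],
])

```text
clock: 4.05
ee_pos: [0.5026, 0.2403, 0.2464]
ee_rot: [-0.477, -0.52, -0.478, 0.523]
ft_force: [1.1, 0.5, -1.0]
gripper_width: -0.0001
```

```bash
python3 -c "
from h import *
wgrab('w3')
from plant import *
a=cv2.resize(grab_frame('side')['color'][270:390,190:370,::-1],None,fx=4,fy=4)
cv2.imwrite('pics/s3.png',a)"
```

```text
4.05 [0.5026 0.2403 0.2464] [ 3.090e-01  3.930e-01  1.405e+00 -1.000e-03  1.348e+00  3.980e-01] [ 1.12  0.52 -1.03] -0.00011085464739857455
```

View pics/s3.png

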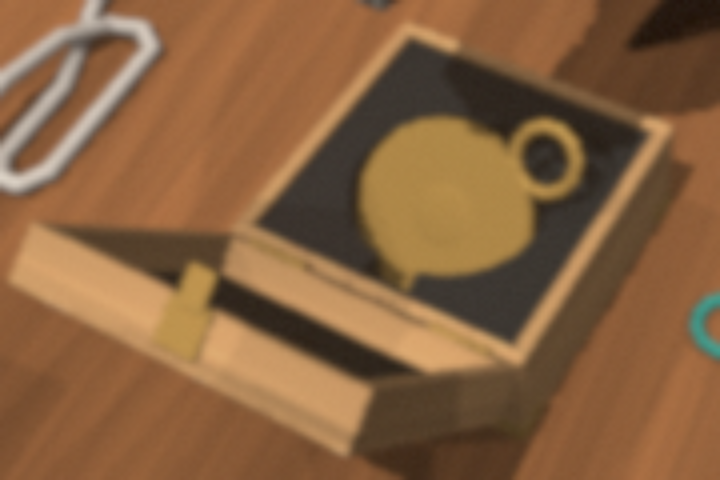

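View pics/w3.png

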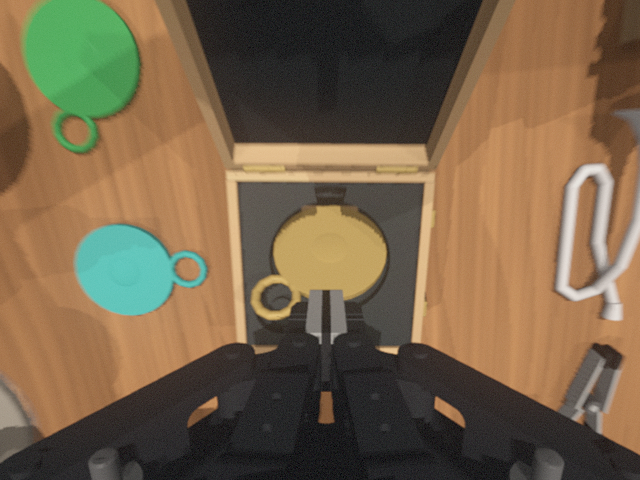

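```bash
cat >> h.py <<'E'
PK=np.array([.500,.1978,0]); YAW=np.radians(84.7); CR=rz(YAW)
def gongpts(xc,yc,zc,th,spin=np.radians(42)):
    # case frame: gong centre, tilt th about +y (z axis leans to +x)
    Rt=np.array([[np.cos(th),0,np.sin(th)],[0,1,0],[-np.sin(th),0,np.cos(th)]])
    a=np.linspace(0,2*np.pi,90)
    rim=np.c_[.0525*np.cos(a),.0525*np.sin(a),0*a]; 
    e=.0675*np.array([-np.cos(spin),np.sin(spin),0])
    ring=e+np.c_[.018*np.cos(a),.018*np.sin(a),0*a]
    f=lambda P:(P@Rt.T+[xc,yc,zc])@CR.T+PK
    return f(rim+[0,0,.004]),f(rim-[0,0,.004]),f(ring)
E
cat > ov.py <<'E'
from h import *
import sys
p=[float(v) for v in sys.argv[1:5]]; p[3]=np.radians(p[3]); sp=np.radians(float(sys.argv[5]))
K,T=wload('w3'); w=cv2.imread('pics/w3.png'); 
A=cv2.resize(w[150:360,215:445],None,fx=2.6,fy=2.6); s=cv2.imread('pics/s3.png')
top,bot,ring=gongpts(*p,sp)
for P,c in((top,(0,0,255)),(bot,(255,0,0)),(ring,(0,255,0))):
    u=(proj('',P,K,T)-[215,150])*2.6; cv2.polylines(A,[u.round().astype(int)],True,c,1)
    u=(proj('side',P)-[190,270])*4; cv2.polylines(s,[u.round().astype(int)],True,c,1)
s=cv2.resize(s[80:330,300:620],None,fx=1,fy=1)
H=max(A.shape[0],s.shape[0]);o=np.zeros((H,A.shape[1]+s.shape[1],3),np.uint8);o=o[:, :];o[:A.shape[0],:A.shape[1]]=A;o[:s.shape[0],A.shape[1]:]=s
cv2.imwrite('pics/'+sys.argv[6],o[:600]);print(o.shape)
E
python3 ov.py .003 0 .057 48 42 ov1.png
```

```text
(546, 918, 3)
```

View pics/ov1.png

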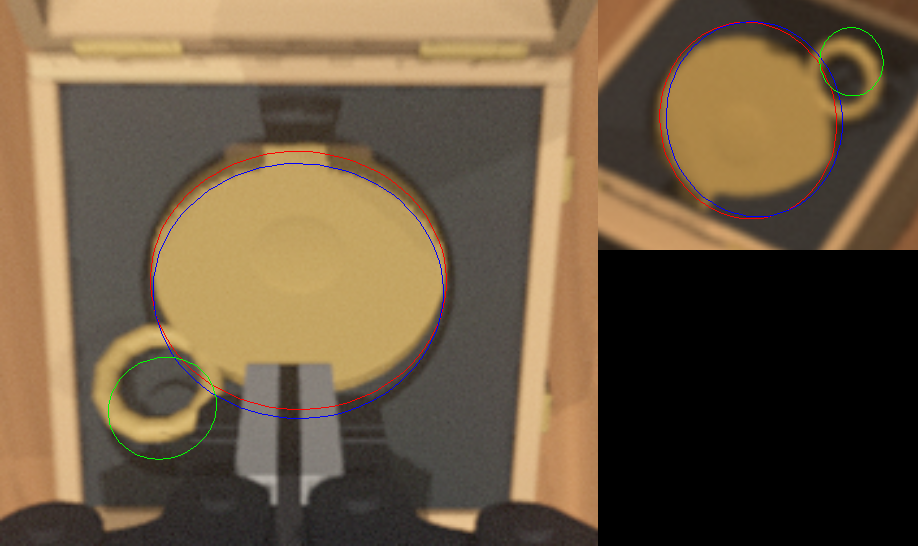

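```bash
python3 ov.py .0115 0 .0545 48 44 ov2.png
```

```text
(546, 918, 3)
```

View pics/ov2.png

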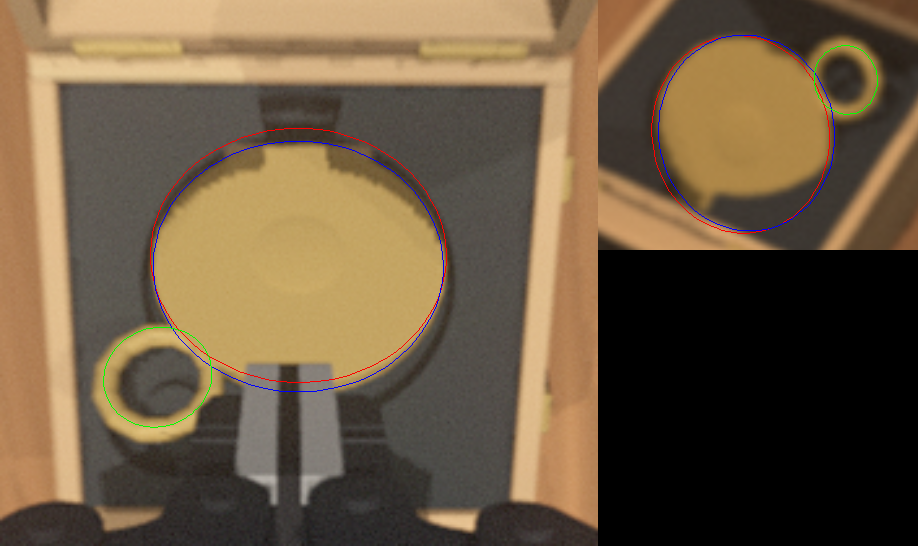

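Model and picture agree: the tipped gong leans 48°, its centre 11.5 mm towards the notch at z 54.5 mm, its eye about 44° round. Next come the pre-grasp moves.

```bash
cat >> h.py <<'E'
TH=np.radians(48); CG=np.array([.0115,0,.0545])
DIN=np.array([np.cos(TH),0,-np.sin(TH)]); NN=np.array([np.sin(TH),0,np.cos(TH)])
GR=CR@np.column_stack([DIN,NN,np.cross(DIN,NN)])
def gpos(s,off=0): return CR@(CG-s*DIN+off*NN)+PK
def cur():
    from plant import sense
    s=sense(); return s,s['ee_pos'],rot(s['ee_rot'])
E
python3 - <<'E'
from h import *
s,p,Rm=cur()
print(GR.round(3),[gpos(x).round(4) for x in (170,.094,.022)] if 0 else [gpos(x).round(4) for x in (.17,.094,.022)])
print(delta(p,Rm,gpos(.17),GR))
E
```

```text
[[ 0.062  0.069  0.996]
 [ 0.666  0.74  -0.092]
 [-0.743  0.669  0.   ]] [array([0.4906, 0.096 , 0.1808]), array([0.4953, 0.1466, 0.1244]), array([0.4997, 0.1946, 0.0708])]
(array([ 4.92, -5.92, 14.21]), array([-0.345, -3.678, -1.697]))
```

move_arm([
  [[0.33,-0.4,0.96,0,-0.3,0,20],[0.67,-0.81,1.94,0,-0.6,0,20],[1.0,-1.21,2.9,0,-1,0,20],[1.36,-1.64,3.93,0,-1.5,0,20],[1.69,-2.04,4.9,0,-2,0,20],[2.05,-2.47,5.92,0,-2.5,0,20],[2.4,-2.89,6.93,-0.1,-3,0,20],[2.75,-3.31,7.95,-0.2,-3.5,0,20]],
])

```text
clock: 4.82
ee_pos: [0.4967, 0.109, 0.2481]
ee_rot: [0.628, 0.443, 0.618, -0.167]
ft_force: [1.0, 0.2, -0.4]
gripper_width: 0.0198
```

Run:
```python
from h import *
s,p,Rm=cur();print(s['clock'],p,s['joint_positions'].round(3),s['gripper_width'])
print(delta(p,Rm,gpos(.15),GR))
```

```text
4.8167 [0.49673097 0.10899925 0.24806655] [-0.166  0.193  1.752  0.417  1.102 -1.   ] 0.019794497713842476
(array([ 2.5 , -3.03,  7.16]), array([-0.123,  0.008, -2.052]))
```

move_arm([
  [[0.36,-0.43,1.02,0,0,0,20],[0.71,-0.87,2.05,0,0,0,20],[1.07,-1.3,3.07,0,0,-0.2,20],[1.43,-1.73,4.09,0,0,-0.5,20],[1.79,-2.16,5.11,-0.05,0,-1,20],[2.14,-2.6,6.14,-0.1,0,-1.5,20],[2.5,-3.03,7.16,-0.12,0,-2.05,20],[2.5,-3.03,7.16,-0.12,0,-2.05,20]],
])

```text
clock: 5.48
ee_pos: [0.4901, 0.1082, 0.1613]
ee_rot: [0.668, 0.285, 0.65, 0.224]
ft_force: [-1.2, 0.2, -1.2]
gripper_width: 0.0199
```

Run:
```python
from h import *
s=wgrab('w4');s,p,Rm=cur()
from plant import *
cv2.imwrite('pics/s4.png',cv2.resize(grab_frame('side')['color'][240:390,190:400,::-1],None,fx=3.8,fy=3.8))
for x in (.15,.085,.04,.022): print(x,delta(p,Rm,gpos(x),GR))
```

```text
5.4833 [0.4901 0.1082 0.1613] [-0.37   0.453  1.834  0.755  1.22  -2.252] [-1.16  0.18 -1.19] 0.01987247993382248
0.15 (array([-0.01, -0.08,  0.03]), array([0.023, 0.02 , 0.059]))
0.085 (array([-0.01, -0.08,  0.03]), array([ 0.124,  1.103, -1.149]))
0.04 (array([-0.01, -0.08,  0.03]), array([ 0.193,  1.852, -1.985]))
0.022 (array([-0.01, -0.08,  0.03]), array([ 0.221,  2.152, -2.319]))
```

View pics/s4.png

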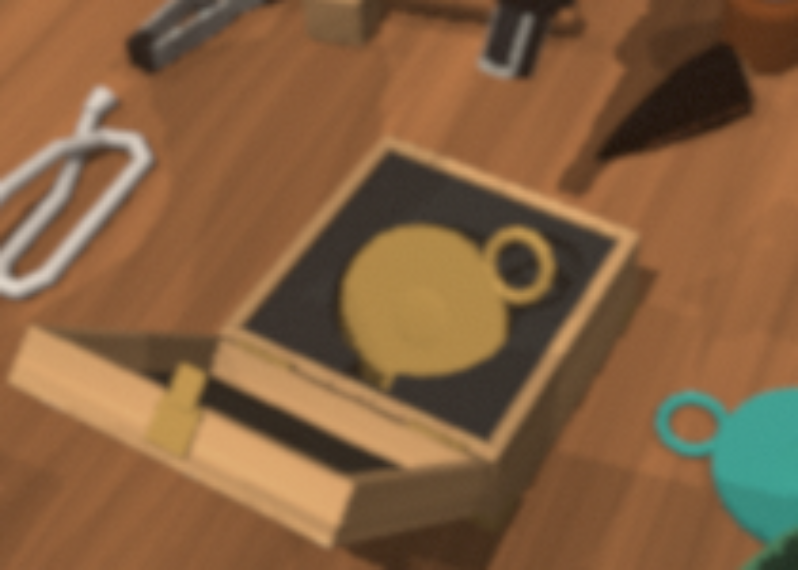

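View pics/w4.png

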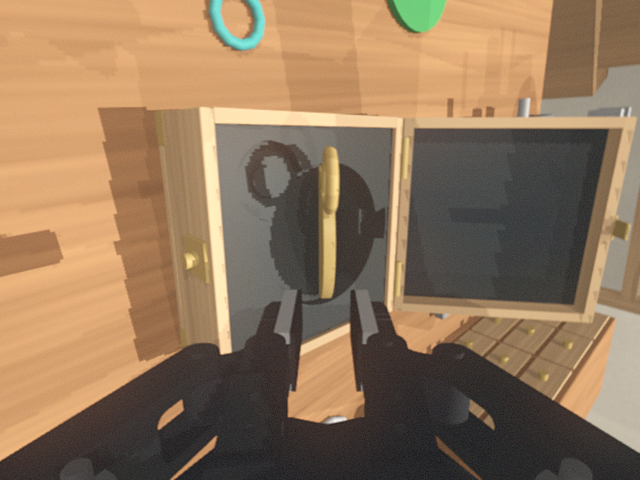

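The gong is seen edge-on at column 327, centred between the fingertips (297 and 357). I advance.

move_arm([
  [[0,-0.08,0,0.06,0.5,-0.5,20],[0,-0.08,0,0.12,1.1,-1.15,20],[0,-0.08,0,0.16,1.5,-1.6,20],[0,-0.08,0,0.18,1.7,-1.8,20],[0,-0.08,0,0.19,1.85,-1.98,20],[0,-0.08,0,0.21,2.0,-2.15,20],[0,-0.08,0,0.22,2.15,-2.32,20],[0,-0.08,0,0.22,2.15,-2.32,20]],
])

```text
clock: 6.25
ee_pos: [0.5004, 0.1952, 0.0724]
ee_rot: [0.673, 0.285, 0.646, 0.221]
ft_force: [-0.2, -0.5, -0.0]
gripper_width: 0.02
```

Run:
```python
from h import *
s=wgrab('w5');s,p,Rm=cur()
for x in (.022,): print(x,delta(p,Rm,gpos(x),GR))
```

```text
6.25 [0.5004 0.1952 0.0724] [-0.188  0.604  1.908  0.942  0.969 -2.355] [-0.16 -0.49 -0.  ] 0.020018416066989297
0.022 (array([-0.  ,  0.03,  0.05]), array([-0.018, -0.007, -0.049]))
```

View pics/w5.png

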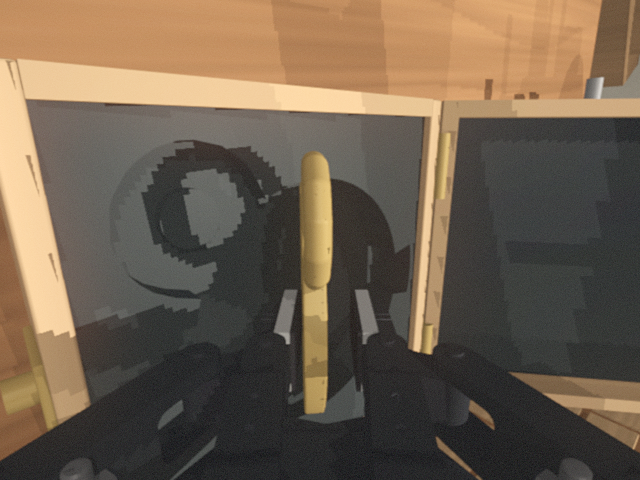

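move_arm([
  [[0,0,0,0,-0.03,-0.05,20],[0,0,0,0,-0.03,-0.05,12],[0,0,0,0,-0.03,-0.05,5],[0,0,0,0,-0.03,-0.05,0],[0,0,0,0,-0.03,-0.05,0],[0,0,0,0,-0.03,-0.05,0],[0,0,0,0,-0.03,-0.05,0]],
], newtons=90)

```text
clock: 6.88
ee_pos: [0.5007, 0.1911, 0.0694]
ee_rot: [0.674, 0.283, 0.646, 0.219]
ft_force: [-1.6, -8.5, -4.9]
gripper_width: 0.0071
```

Run:
```python
from h import *
s=wgrab('w6')
```

```text
6.8833 [0.5007 0.1911 0.0694] [-0.194  0.608  1.909  0.938  0.964 -2.36 ] [-1.62 -8.54 -4.9 ] 0.007120560824910933
```

View pics/w6.png

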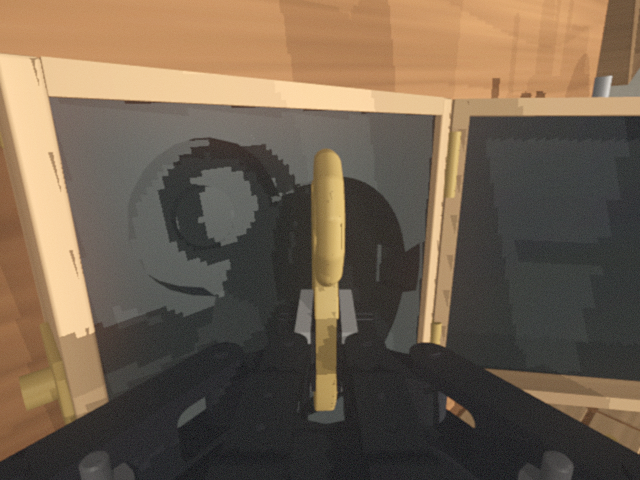

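move_arm([
  [[0,0,0,-0.01,-0.1,0.15,0],[0,0,0,-0.03,-0.3,0.4,0],[0,0,0,-0.05,-0.6,0.75,0],[0,0,0,-0.08,-0.9,1.1,0],[0,0,0,-0.1,-1.2,1.5,0],[0,0,0,-0.12,-1.5,2.0,0],[0,0,0,-0.12,-1.8,2.6,0],[0,0,0,-0.12,-2.1,3.2,0]],
])

```text
clock: 7.6
ee_pos: [0.495, 0.1059, 0.1987]
ee_rot: [0.673, 0.283, 0.647, 0.219]
ft_force: [1.0, 0.3, -6.7]
gripper_width: 0.0065
```

Run:
```python
from h import *
s=wgrab('w7')
from plant import *
f=grab_frame('scene');cv2.imwrite('pics/sc7.png',f['color'][:,:,::-1])
```

```text
7.6 [0.495  0.1059 0.1987] [-0.369  0.396  1.79   0.733  1.279 -2.18 ] [ 0.97  0.33 -6.66] 0.00650293131710218
```

View pics/w7.png

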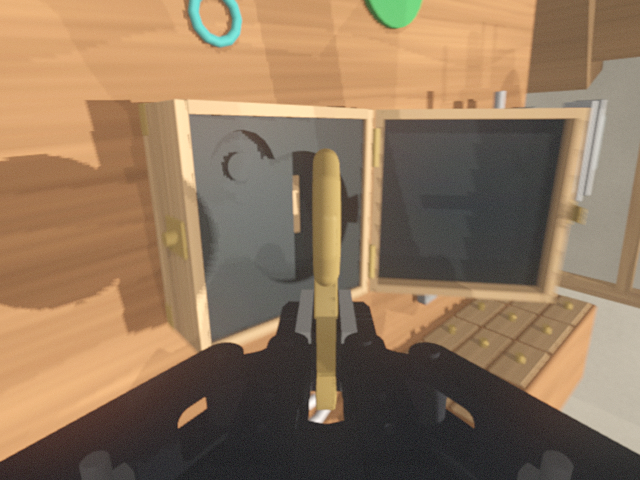

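View pics/sc7.png

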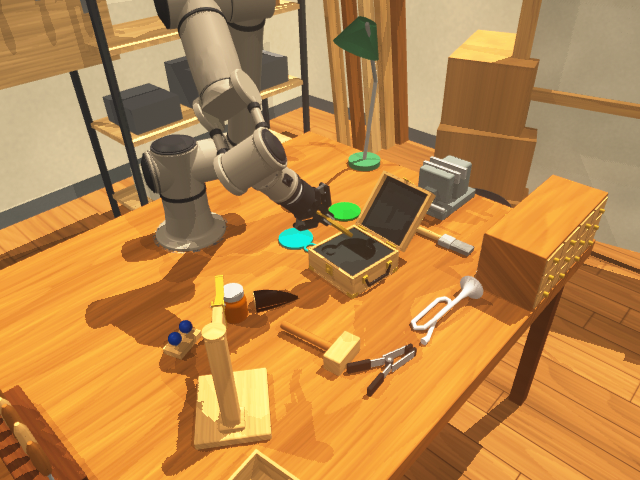

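```bash
python3 - <<'E'
from h import *
import numpy as np
HEm=np.array([[0.0015,-0.2832,0.9591,-0.1424],[1,-.0003,-.0017,-.0011],[.0008,.9591,.2831,-.0711],[0,0,0,1]])
K=np.array([[374.075,0,325.73],[0,374.075,241.436],[0,0,1]])
a=np.linspace(0,2*np.pi,360)
for sp in (40,42,44,46,48):
  for s in (.0205,.0232,.026):
    c=np.array([s,0,-.0013]);sr=np.radians(sp);e=c+.0675*np.array([-np.cos(sr),0,-np.sin(sr)])
    ring=e+.022*np.c_[np.cos(a),0*a,np.sin(a)]; rim=c+.0525*np.c_[np.cos(a),0*a,np.sin(a)]
    r=proj('',ring,K,HEm)[:,1];q=proj('',rim,K,HEm)[:,1]
    print(sp,s,r.min().round(1),r.max().round(1),q.max().round(1))
E
python3 - <<'E'
import cv2
im=cv2.imread('pics/w7.png');cv2.imwrite('pics/w7c.png',cv2.resize(im[140:430,270:380],None,fx=2,fy=2,interpolation=cv2.INTER_CUBIC))
im=cv2.imread('pics/sc7.png');cv2.imwrite('pics/sc7c.png',cv2.resize(im[160:300,270:420],None,fx=4,fy=4,interpolation=cv2.INTER_CUBIC))
E
```

```text
40 0.0205 146.9 294.1 407.8
40 0.0232 146.5 290.4 403.2
40 0.026 146.1 286.7 398.7
42 0.0205 140.4 286.5 407.8
42 0.0232 140.2 283.0 403.2
42 0.026 140.0 279.5 398.7
44 0.0205 134.2 279.1 407.8
44 0.0232 134.1 275.8 403.2
44 0.026 134.1 272.6 398.7
46 0.0205 128.3 272.0 407.8
46 0.0232 128.4 268.9 403.2
46 0.026 128.4 265.9 398.7
48 0.0205 122.8 265.2 407.8
48 0.0232 122.9 262.3 403.2
48 0.026 123.1 259.5 398.7
```

View pics/w7c.png

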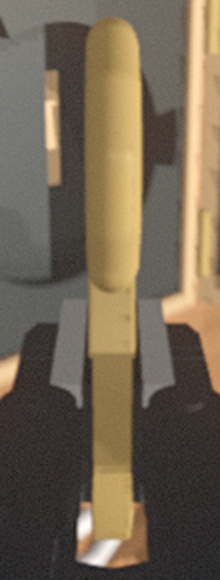

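Run:
```python
from h import *
HEm=np.array([[0.0015,-0.2832,0.9591,-0.1424],[1,-.0003,-.0017,-.0011],[.0008,.9591,.2831,-.0711],[0,0,0,1]])
K=np.array([[374.075,0,325.73],[0,374.075,241.436],[0,0,1]])
a=np.linspace(0,2*np.pi,720)
def f(p):
    s,cz,sp=p;c=np.array([s,0,cz]);e=c+.0675*np.array([-np.cos(sp),0,-np.sin(sp)])
    ring=e+.022*np.c_[np.cos(a),0*a,np.sin(a)]; rim=c+.0525*np.c_[np.cos(a),0*a,np.sin(a)]
    r=proj('',ring,K,HEm)[:,1];q=proj('',rim,K,HEm)[:,1]
    return np.array([r.min()-148,r.max()-285,q.max()-410, (cz+.0013)/.001*2,(s-.0232)/.001*1])
r=least_squares(f,[.02,0,.73],diff_step=1e-3);print(r.x,np.degrees(r.x[2]),r.fun)
s,cz,sp=r.x;print('eye',s-.0675*np.cos(sp),cz-.0675*np.sin(sp))
```

```text
[2.25336572e-02 4.50956522e-04 7.40434842e-01] 42.42379142700754 [-3.02810654  2.55877703 -2.15975613  3.50191304 -0.66634282]
eye -0.027293174258452322 -0.045085148595476424
```

View pics/sc7c.png

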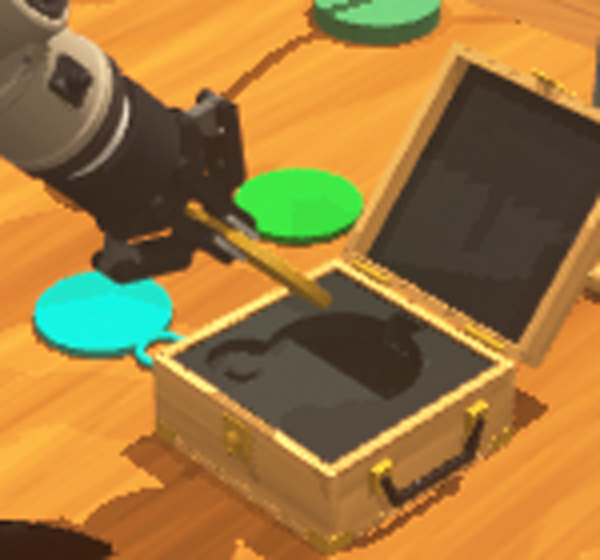

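```bash
cat >> h.py <<'E'
EYE=np.array([-.027,0,-.0455]); SP=np.radians(42.5)
ST=[.545,-.274,.205]; SY=np.radians(-37.7)
def hang(st=ST,sy=SY):
    S=rz(sy);up=np.array([0,0,1.]);h=S[:,1];c,s=np.cos(SP),np.sin(SP)
    x=-c*up+s*h; y=S[:,0]; z=np.cross(x,y); return np.column_stack([x,y,z])
def htcp(ex,ey,ez,st=ST,sy=SY):
    HR=hang(st,sy); return np.array(st)+rz(sy)@[ex,ey,ez]-HR@EYE
E
python3 - <<'E'
from h import *
for n,uv,z in(('jarlid',(234,292),.085),('beak tip',(297,297),.01),('beak base',(254,300),.02),('bead1',(186,327),.05),('bead2',(175,339),.05),('mallet',(285,326),.01),('malhead',(342,352),.03)): print(n,onplane('scene',uv,z).round(3))
for n,uv,z in(('jarlid',(393,230),.085),('beads',(412,210),.05)): print('side',n,onplane('side',uv,z).round(3))
print(hang().round(3))
s,p,Rm=cur()
for x in(-.2,-.13,0): t=htcp(x,0,.002);print(x,t,t-hang()@[0,0,0],delta(p,Rm,t,hang()))
E
```

```text
jarlid [ 0.413 -0.151  0.085]
beak tip [ 0.477 -0.006  0.01 ]
beak base [ 0.412 -0.095  0.02 ]
bead1 [ 0.391 -0.282  0.05 ]
bead2 [ 0.404 -0.321  0.05 ]
mallet [ 0.53 -0.1   0.01]
malhead [ 0.701 -0.083  0.03 ]
side jarlid [ 0.399 -0.136  0.085]
side beads [ 0.383 -0.286  0.05 ]
[[ 0.413  0.791 -0.451]
 [ 0.535 -0.612 -0.583]
 [-0.737  0.    -0.676]]
-0.2 [ 0.37739576 -0.16380441  0.15635416] [ 0.37739576 -0.16380441  0.15635416] (array([  4.21,  10.03, -15.91]), array([-3.007, -6.714, -1.114]))
-0.13 [ 0.43278141 -0.20661131  0.15635416] [ 0.43278141 -0.20661131  0.15635416] (array([  4.21,  10.03, -15.91]), array([-1.622, -7.784, -1.114]))
0 [ 0.53564047 -0.28610982  0.15635416] [ 0.53564047 -0.28610982  0.15635416] (array([  4.21,  10.03, -15.91]), array([ 0.95 , -9.772, -1.114]))
```

Run:
```python
from h import *
s,p,Rm=cur()
rv=(R.from_matrix(hang())*Rm.inv()).as_rotvec()
for f in(.25,.5,.75,1): print((R.from_rotvec(rv*f)*Rm).as_matrix()[:,0].round(2))
print(delta(p,Rm,htcp(-.2,0,.10),hang()))
```

```text
[ 0.17  0.69 -0.7 ]
[ 0.27  0.67 -0.69]
[ 0.36  0.62 -0.7 ]
[ 0.41  0.53 -0.74]
(array([  4.21,  10.03, -15.91]), array([-3.007, -6.714,  1.336]))
```

move_arm([
  [[0.25,0.59,-0.94,-0.1,-0.2,0.6,0],[0.5,1.18,-1.87,-0.2,-0.5,1.1,0],[0.74,1.77,-2.81,-0.3,-0.9,1.4,0],[0.99,2.36,-3.74,-0.45,-1.3,1.6,0],[1.24,2.95,-4.68,-0.6,-1.7,1.7,0],[1.49,3.54,-5.62,-0.8,-2.1,1.8,0],[1.73,4.13,-6.55,-1.0,-2.5,1.8,0],[1.98,4.72,-7.49,-1.2,-2.9,1.8,0]],
], newtons=100)

```text
clock: 8.37
ee_pos: [0.4485, -0.0115, 0.2721]
ee_rot: [0.501, 0.615, 0.605, -0.066]
ft_force: [0.6, -0.2, -6.3]
gripper_width: 0.0063
```

Run:
```python
from h import *
s,p,Rm=cur();print(p,s['joint_positions'].round(3))
print(delta(p,Rm,htcp(-.2,0,.10),hang()))
```

```text
[ 0.44849708 -0.01154922  0.27208813] [-0.727  0.232  1.855  0.753  1.455 -1.443]
(array([ 2.21,  5.26, -8.38]), array([-1.778, -3.806, -0.443]))
```

move_arm([
  [[0.25,0.58,-0.93,-0.2,-0.5,0,0],[0.49,1.17,-1.86,-0.4,-1.0,0,0],[0.74,1.75,-2.79,-0.6,-1.5,0,0],[0.98,2.34,-3.72,-0.8,-2.0,0,0],[1.23,2.92,-4.66,-1.0,-2.5,0,0],[1.47,3.51,-5.59,-1.2,-3.0,0,0],[1.72,4.09,-6.52,-1.5,-3.4,0,0],[1.96,4.68,-7.45,-1.7,-3.75,0,0]],
])

```text
clock: 9.03
ee_pos: [0.3792, -0.162, 0.2711]
ee_rot: [0.215, 0.81, 0.431, -0.334]
ft_force: [0.7, -0.2, -6.5]
gripper_width: 0.0062
```

Run:
```python
from h import *
wgrab('w8')
s,p,Rm=cur();print(p,s['joint_positions'].round(3))
print(delta(p,Rm,htcp(-.2,0,.10),hang()))
print(delta(p,Rm,htcp(-.12,0,.08),hang()))
```

```text
9.0333 [ 0.3792 -0.162   0.2711] [-1.109  0.2    1.862  0.656  1.508 -0.757] [ 0.71 -0.25 -6.47] 0.006248029843239669
[ 0.37871822 -0.16398202  0.27106907] [-1.112  0.2    1.86   0.655  1.506 -0.75 ]
(array([ 0.23,  0.5 , -0.81]), array([-0.033,  0.004, -0.418]))
(array([ 0.23,  0.5 , -0.81]), array([ 1.549, -1.219, -0.918]))
```

View pics/w8.png

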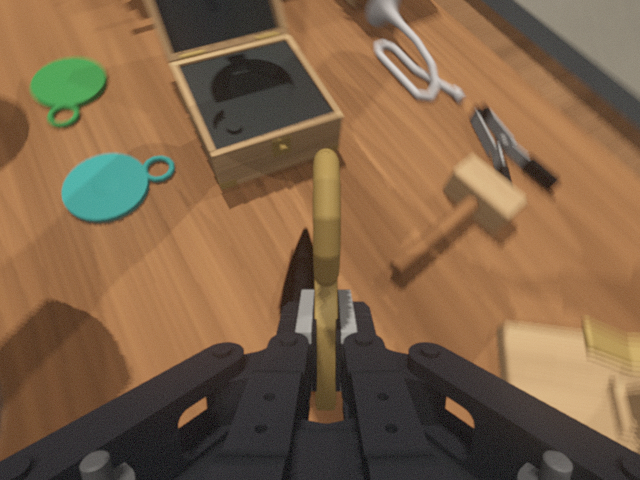

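move_arm([
  [[0.2,0.45,-0.75,0.1,0,0,0],[0.23,0.5,-0.81,0.5,-0.4,-0.1,0],[0.23,0.5,-0.81,0.9,-0.7,-0.2,0],[0.23,0.5,-0.81,1.2,-0.95,-0.3,0],[0.23,0.5,-0.81,1.55,-1.22,-0.4,0],[0.23,0.5,-0.81,1.55,-1.22,-0.4,0]],
])

```text
clock: 9.58
ee_pos: [0.442, -0.2138, 0.2533]
ee_rot: [0.177, 0.821, 0.404, -0.362]
ft_force: [-0.2, 0.2, -6.4]
gripper_width: 0.0062
```

Run:
```python
from h import *
from plant import *
wgrab('w9')
for n in('scene','side'): cv2.imwrite(f'pics/{n}9.png',grab_frame(n)['color'][:,:,::-1])
```

```text
9.5833 [ 0.442  -0.2138  0.2533] [-1.04   0.344  1.701  0.682  1.458 -0.589] [-0.19  0.21 -6.39] 0.006153904036277918
```

View pics/w9.png

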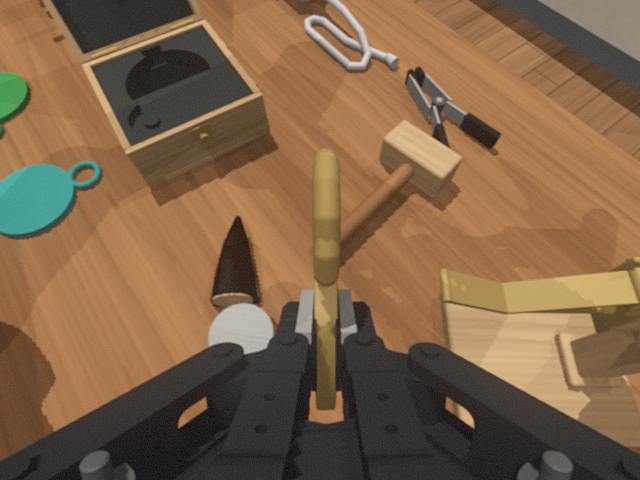

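View pics/scene9.png

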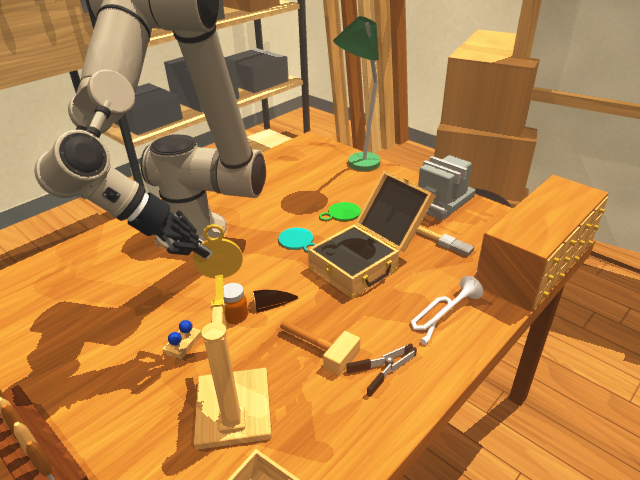

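View pics/side9.png

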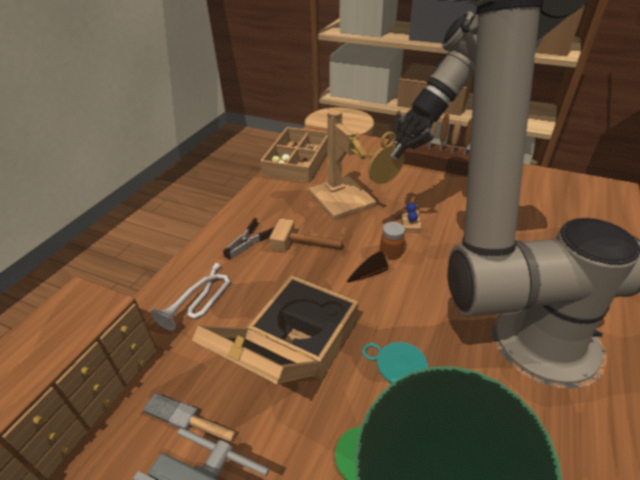

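Run:
```python
import cv2
im=cv2.imread('pics/w9.png');cv2.imwrite('pics/w9c.png',cv2.resize(im[240:430,430:640],None,fx=3.5,fy=3.5,interpolation=cv2.INTER_CUBIC))
```

```text
(no output)
```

View pics/w9c.png

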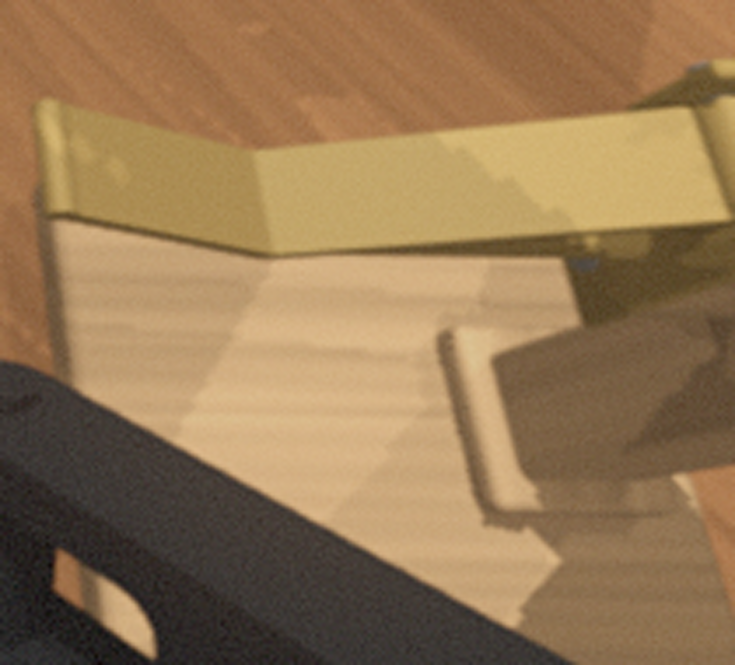

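```bash
cat > fitst.py <<'E'
from h import *
K,T=wload('w9')
U=np.array([[38,100],[47,213],[253,152],[272,255],[692,107],[728,220]])/3.5+[430,240]
for z in(.233,.236,.239): 
    a,b=onplane('',U[0],z,K,T),onplane('',U[1],z,K,T); print(z,a.round(4),b.round(4),np.linalg.norm(a-b),np.degrees(np.arctan2(*(a-b)[[1,0]]))-90)
def model(p):
    x,y,yaw,xb,zb,xh,zh=p
    L=np.array([[-.058,.008,.0325],[-.058,-.008,.0325],[xb,.008,zb],[xb,-.008,zb],[xh,.008,zh],[xh,-.008,zh]])
    return L@rz(yaw).T+[x,y,.205]
def f(p): return np.r_[(proj('',model(p),K,T)-U).ravel(),(p[3:]-[-.024,.015,.028,.035])/.003]
r=least_squares(f,[.545,-.274,-.658,-.024,.014,.03,.035],x_scale=.01);print(r.x.round(4),np.degrees(r.x[2]),r.fun.round(1))
E
python3 fitst.py
```

```text
0.233 [ 0.5024 -0.2271  0.233 ] [ 0.4914 -0.2396  0.233 ] 0.01668655204514717 -41.241234701116255
0.236 [ 0.5009 -0.2274  0.236 ] [ 0.4901 -0.2398  0.236 ] 0.01639870283118823 -41.24123470111624
0.239 [ 0.4993 -0.2278  0.239 ] [ 0.4887 -0.2399  0.239 ] 0.016110853617229286 -41.24123470111624
[ 0.5395 -0.2706 -0.6894 -0.0209  0.015   0.0287  0.0368] -39.49929982215259 [-0.4  0.2  0.6 -0.3 -0.2 -0.3 -0.   0.1 -0.6 -0.1  0.5  0.4  1.  -0.
  0.2  0.6]
```

```bash
sed -i 's/^ST=.*/ST=[.5395,-.2706,.205]; SY=np.radians(-39.5)/' h.py
python3 - <<'E'
from h import *
s,p,Rm=cur();M=Rm.as_matrix()
e=p+M@EYE; c=p+M@[.0225,0,0]
print('eye in stand',((e-ST)@rz(SY)).round(4),'ctr',((c-ST)@rz(SY)).round(4))
a=np.linspace(0,2*np.pi,60)
for n,o,f,w in(('scene',(170,200),4,(130,110)),('side',(320,90),5,(110,100))):
    im=cv2.imread(f'pics/{n}9.png')[o[1]:o[1]+w[1],o[0]:o[0]+w[0]]; im=cv2.resize(im,None,fx=f,fy=f,interpolation=cv2.INTER_CUBIC)
    for cc,r,col in((e,.022,(0,255,0)),(e,.014,(0,255,0)),(c,.0525,(0,0,255))):
        P=cc+r*(np.outer(np.cos(a),M[:,0])+np.outer(np.sin(a),M[:,2])); cv2.polylines(im,[((proj(n,P)-o)*f).round().astype(int)],True,col,1)
    L=np.array([[-.058,0,.031],[-.021,0,.013],[.034,0,.034],[.042,0,0],[-.013,0,0],[-.022,0,.006]])@rz(SY).T+ST
    cv2.polylines(im,[((proj(n,L)-o)*f).round().astype(int)],False,(255,0,0),1)
    cv2.imwrite(f'pics/{n}9o.png',im)
print(delta(p,Rm,htcp(-.085,0,.05),hang()));print(delta(p,Rm,htcp(-.085,0,.002),hang()))
E
```

```text
eye in stand [-0.1145 -0.0025  0.1   ] ctr [-0.1147 -0.0026  0.0327]
(array([-0.02, -0.02, -0.31]), array([ 0.601, -0.415, -1.249]))
(array([-0.02, -0.02, -0.31]), array([ 0.601, -0.415, -2.449]))
```

View pics/scene9o.png

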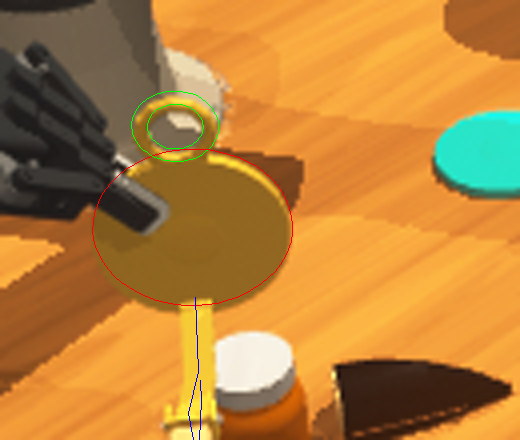

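View pics/side9o.png

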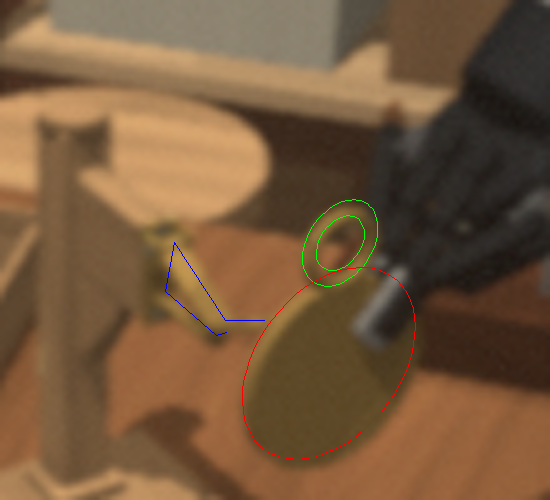

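move_arm([
  [[0,0,-0.15,0.2,-0.15,0,0],[0,0,-0.31,0.4,-0.3,-0.3,0],[0,0,-0.31,0.6,-0.415,-0.8,0],[0,0,-0.31,0.6,-0.415,-1.25,0],[0,0,-0.31,0.6,-0.415,-1.7,0],[0,0,-0.31,0.6,-0.415,-2.1,0],[0,0,-0.31,0.6,-0.415,-2.45,0],[0,0,-0.31,0.6,-0.415,-2.45,0]],
])

```text
clock: 10.4
ee_pos: [0.4634, -0.2275, 0.1541]
ee_rot: [0.169, 0.828, 0.392, -0.365]
ft_force: [-1.0, 0.6, -6.3]
gripper_width: 0.0065
```

```bash
cat > chk.py <<'E'
from h import *
from plant import *
import sys
k=sys.argv[1]
wgrab('w'+k)
s,p,Rm=cur();M=Rm.as_matrix();e=p+M@EYE
print('eye in stand',((e-ST)@rz(SY)).round(4),s['ft_force'].round(2))
S=cv2.resize(grab_frame('scene')['color'][200:320,160:280,::-1],None,fx=4,fy=4,interpolation=cv2.INTER_CUBIC)
D=cv2.resize(grab_frame('side')['color'][100:196,320:400,::-1],None,fx=5,fy=5,interpolation=cv2.INTER_CUBIC)
D=D[:480];o=np.zeros((480,480+D.shape[1]-80+0,3),np.uint8) if 0 else np.hstack([S[:480,:400],D[:480]])
cv2.imwrite(f'pics/sd{k}.png',o)
E
python3 chk.py 10; python3 -c "
from h import *
s,p,Rm=cur();print(delta(p,Rm,htcp(-.085,0,.002),hang()))"
```

```text
10.4 [ 0.4634 -0.2275  0.1541] [-1.021  0.508  1.763  0.733  1.263 -0.702] [-1.    0.62 -6.34] 0.006481846617342493
eye in stand [-0.0853  0.0001  0.0013] [ 1.15  0.2  -5.19]
(array([-0.01, -0.01,  0.  ]), array([-0.007,  0.008, -0.019]))
```

View pics/w10.png

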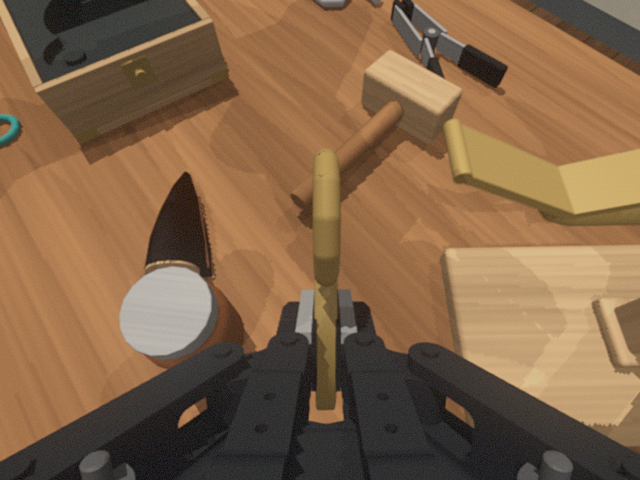

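View pics/sd10.png

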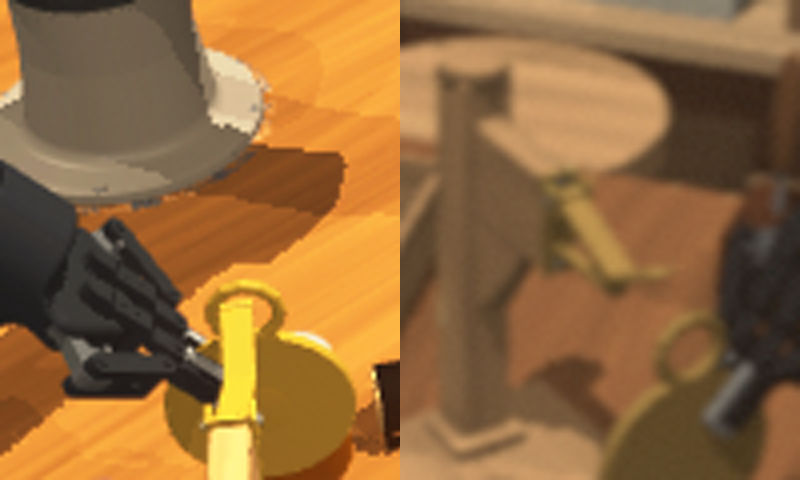

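Run:
```python
import cv2
im=cv2.imread('pics/w10.png');cv2.imwrite('pics/w10c.png',cv2.resize(im[90:250,420:640],None,fx=3.5,fy=3.5,interpolation=cv2.INTER_CUBIC))
```

```text
(no output)
```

View pics/w10c.png

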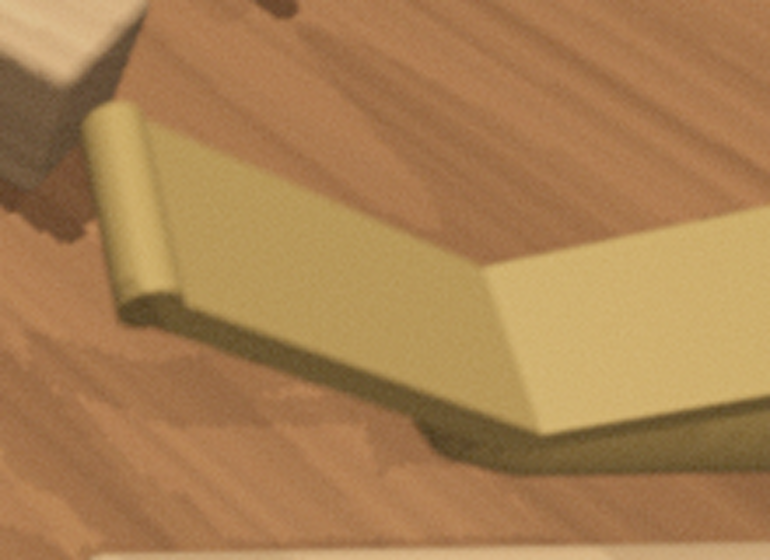

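```bash
cat > fitst2.py <<'E'
from h import *
A=wload('w9');B=wload('w10')
UA=np.array([[53,104],[60,214],[253,152],[272,255],[692,107],[728,220]])/3.5+[430,240]
UB=np.array([[115,112],[150,306],[483,268],[540,435]])/3.5+[420,90]
def model(p):
    x,y,yaw,xb,zb,xh,zh,z=p
    L=np.array([[-.058,.008,.031],[-.058,-.008,.031],[xb,.008,zb],[xb,-.008,zb],[xh,.008,zh],[xh,-.008,zh]])
    return L@rz(yaw).T+[x,y,z]
def f(p,w):
    M=model(p);return np.r_[(proj('',M,*A)-UA).ravel(),w*(proj('',M[:4],*B)-UB).ravel(),(p[3:7]-[-.024,.015,.028,.035])/.003,(p[7]-.205)/.001]
for w in(0,1,3):
    r=least_squares(f,[.545,-.274,-.658,-.024,.014,.03,.035,.205],args=(w,),x_scale=.01);print(r.x.round(4),np.degrees(r.x[2]),r.fun.round(1))
E
python3 fitst2.py
```

```text
[ 0.5416 -0.2719 -0.6892 -0.0228  0.0142  0.0271  0.036   0.2049] -39.48782632673847 [-0.8 -0.2  0.8 -0.  -0.1 -0.2  0.   0.  -0.5 -0.   0.5  0.4 -0.   0.
 -0.   0.  -0.   0.  -0.   0.   0.4 -0.3 -0.3  0.3 -0.1]
[ 0.5412 -0.2722 -0.6909 -0.0227  0.0137  0.0261  0.036   0.2062] -39.58423983807916 [-0.2 -0.5  1.5 -0.1  0.7  0.   0.8  0.4 -0.5 -0.1  0.6  0.6 -0.5  1.4
 -0.1 -0.9 -0.4 -0.4 -0.5 -0.   0.4 -0.4 -0.6  0.3  1.2]
[ 0.5407 -0.2724 -0.6911 -0.0228  0.0136  0.0253  0.0365  0.2068] -39.599763637151916 [-0.2 -0.1  1.5  0.4  0.6  0.4  0.8  1.  -0.5 -0.1  0.6  0.8 -1.   2.6
  0.6 -2.7 -0.2 -1.2 -0.   1.1  0.4 -0.5 -0.9  0.5  1.8]
```

```bash
sed -i 's/^ST=.*/ST=[.5412,-.2722,.205]; SY=np.radians(-39.55)/' h.py
python3 - <<'E'
from h import *
s,p,Rm=cur()
for x in(-.085,-.06,-.04,-.02,0,.005):print(x,delta(p,Rm,htcp(x,0,.003),hang()))
E
```

```text
-0.085 (array([-0.01, -0.01, -0.01]), array([ 0.036, -0.031,  0.006]))
-0.06 (array([-0.01, -0.01, -0.01]), array([ 0.518, -0.429,  0.006]))
-0.04 (array([-0.01, -0.01, -0.01]), array([ 0.904, -0.747,  0.006]))
-0.02 (array([-0.01, -0.01, -0.01]), array([ 1.289, -1.066,  0.006]))
0 (array([-0.01, -0.01, -0.01]), array([ 1.675, -1.384,  0.006]))
0.005 (array([-0.01, -0.01, -0.01]), array([ 1.771, -1.463,  0.006]))
```

move_arm([
  [[0,0,0,0.18,-0.15,0.03,0],[0,0,0,0.36,-0.3,0.03,0],[0,0,0,0.52,-0.43,0.03,0],[0,0,0,0.65,-0.54,0.03,0],[0,0,0,0.78,-0.65,0.03,0],[0,0,0,0.9,-0.75,0.03,0],[0,0,0,0.9,-0.75,0.03,0]],
])

```text
clock: 11.13
ee_pos: [0.5013, -0.2595, 0.1584]
ee_rot: [0.171, 0.828, 0.39, -0.364]
ft_force: [0.7, 0.9, -6.3]
gripper_width: 0.0062
```

```bash
python3 chk.py 11
```

```text
11.1333 [ 0.5013 -0.2595  0.1584] [-0.994  0.571  1.624  0.733  1.301 -0.637] [ 0.67  0.93 -6.34] 0.006158797799140361
eye in stand [-0.0396 -0.0002  0.0038] [ 0.17  0.7  -5.94]
```

View pics/w11.png

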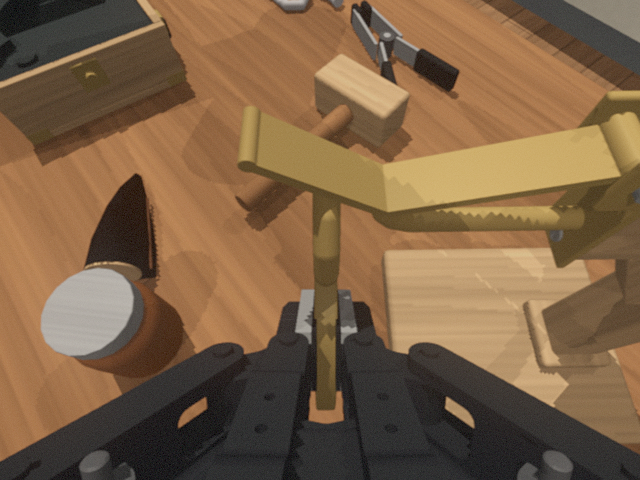

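View pics/sd11.png

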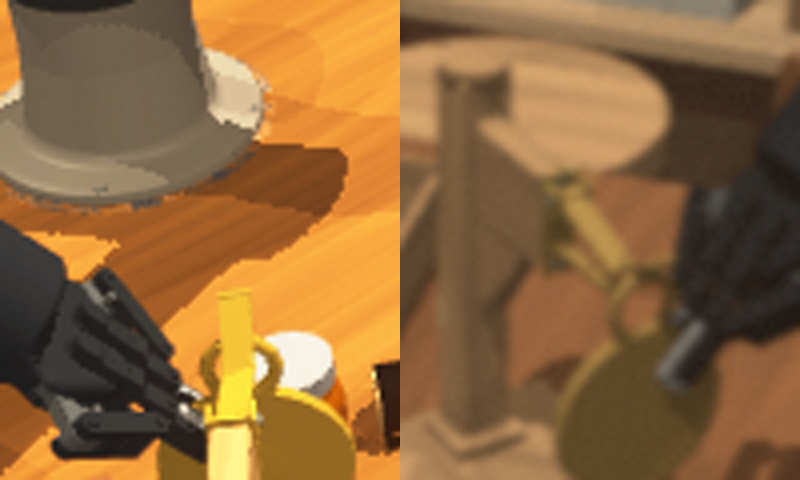

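The eye is centred under the lip and starting to lift the flap. I push on past the tip.

move_arm([
  [[0,0,0,0.13,-0.105,0,0],[0,0,0,0.26,-0.21,0,0],[0,0,0,0.4,-0.33,0,0],[0,0,0,0.54,-0.445,0,0],[0,0,0,0.68,-0.56,0,0],[0,0,0,0.8,-0.66,0,0],[0,0,0,0.88,-0.726,0,0],[0,0,0,0.88,-0.726,0,0]],
])

```text
clock: 11.95
ee_pos: [0.5361, -0.288, 0.1579]
ee_rot: [0.171, 0.828, 0.391, -0.364]
ft_force: [0.1, -0.4, -6.9]
gripper_width: 0.0064
```

```bash
python3 chk.py 12
```

```text
11.95 [ 0.5361 -0.288   0.1579] [-0.971  0.639  1.489  0.73   1.34  -0.576] [ 0.15 -0.41 -6.93] 0.006378945220374418
eye in stand [ 0.0056 -0.0001  0.0035] [ 0.16  0.   -8.16]
```

View pics/w12.png

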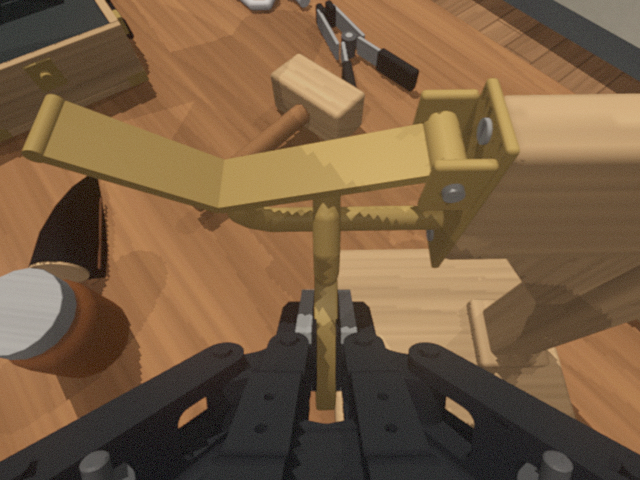

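View pics/sd12.png

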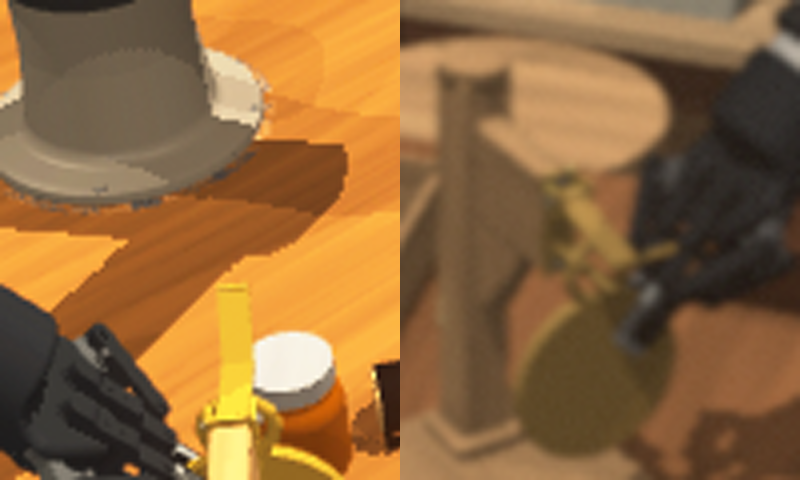

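move_arm([
  [[0,0,0,0,0,-0.06,0],[0,0,0,0,0,-0.12,0],[0,0,0,0,0,-0.18,0],[0,0,0,0,0,-0.24,0],[0,0,0,0,0,-0.29,0],[0,0,0,0,0,-0.32,0],[0,0,0,0,0,-0.32,0]],
])

```text
clock: 12.68
ee_pos: [0.5352, -0.287, 0.1448]
ee_rot: [0.17, 0.828, 0.391, -0.365]
ft_force: [-0.3, -0.5, -5.5]
gripper_width: 0.0063
```

```bash
python3 chk.py 13
```

```text
12.6833 [ 0.5352 -0.287   0.1448] [-0.971  0.655  1.502  0.734  1.32  -0.595] [-0.26 -0.51 -5.54] 0.006300587438700347
eye in stand [ 0.005  -0.     -0.0093] [-0.36 -0.44 -6.53]
```

View pics/w13.png

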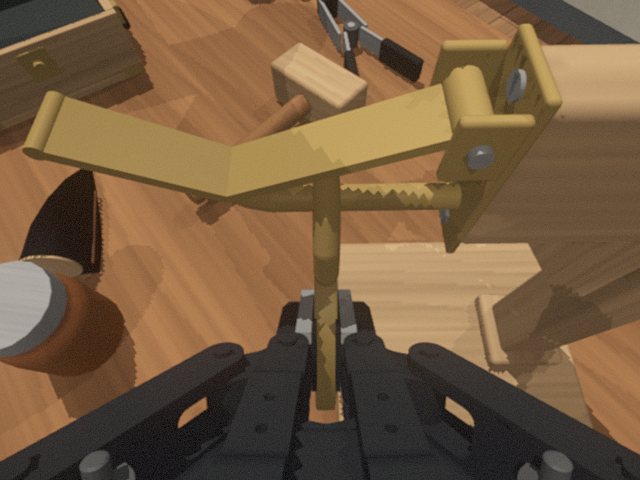

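move_arm([
  [[0,0,0,0,0,-0.02,0],[0,0,0,0,0,-0.03,0],[0,0,0,0,0,-0.03,0]],
])

```text
clock: 13.08
ee_pos: [0.5355, -0.2872, 0.1445]
ee_rot: [0.171, 0.828, 0.391, -0.364]
ft_force: [0.8, -0.4, -3.8]
gripper_width: 0.0063
```

move_arm([
  [[0,0,0,0,0,-0.015,0],[0,0,0,0,0,-0.025,0],[0,0,0,0,0,-0.025,0]],
])

```text
clock: 13.33
ee_pos: [0.5356, -0.2872, 0.1442]
ee_rot: [0.171, 0.828, 0.391, -0.364]
ft_force: [-1.3, -0.3, 1.1]
gripper_width: 0.0066
```

The peg now carries the weight. I open gently.

move_arm([
  [[0,0,0,0,0,0,8],[0,0,0,0,0,0,9],[0,0,0,0,0,0,11],[0,0,0,0,0,0,14],[0,0,0,0,0,0,18],[0,0,0,0,0,0,22],[0,0,0,0,0,0,24],[0,0,0,0,0,0,24]],
], newtons=20)

```text
clock: 14.0
ee_pos: [0.5357, -0.2872, 0.1442]
ee_rot: [0.171, 0.828, 0.391, -0.364]
ft_force: [0.3, 0.4, 0.0]
gripper_width: 0.024
```

```bash
python3 chk.py 14;  python3 -c "
from h import *
s,p,Rm=cur();print((-Rm.as_matrix()[:,0]*.1/.04).round(2))"
```

```text
14.0 [ 0.5357 -0.2872  0.1442] [-0.971  0.656  1.503  0.736  1.318 -0.598] [0.28 0.37 0.05] 0.02403046303626496
eye in stand [ 0.0053  0.0001 -0.0102] [-0.34  0.59 -0.3 ]
[-1.07 -1.31  1.84]
```

View pics/w14.png

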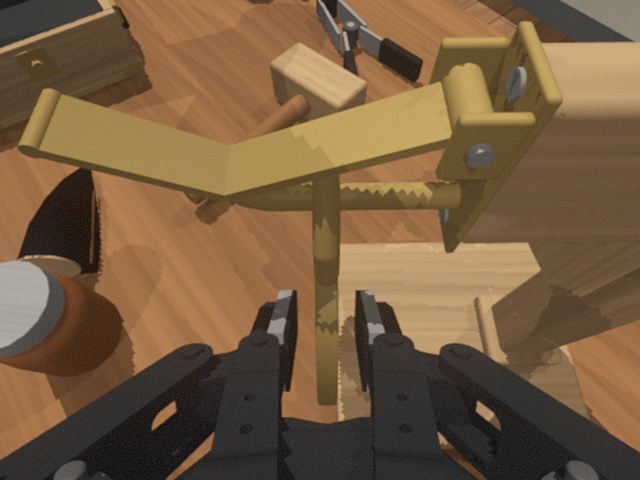

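View pics/sd14.png

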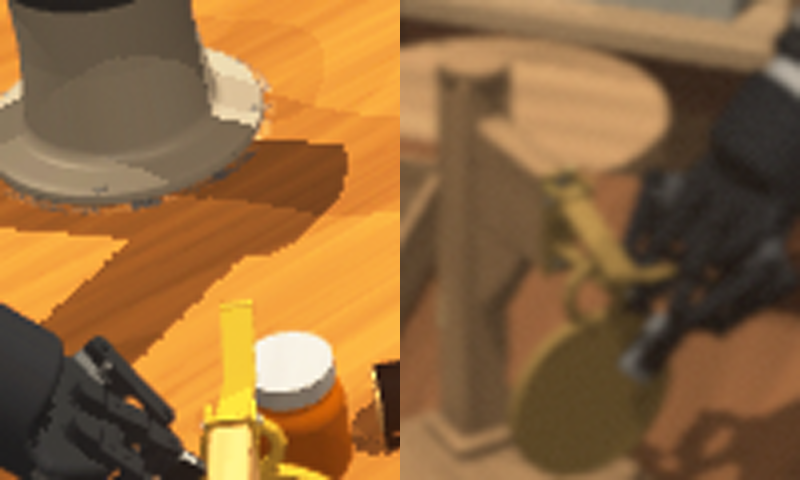

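Released: the plate hangs free between the open fingers. I withdraw along the tool axis.

move_arm([
  [[0,0,0,-0.11,-0.13,0.18,24],[0,0,0,-0.27,-0.33,0.46,24],[0,0,0,-0.48,-0.59,0.83,24],[0,0,0,-0.7,-0.85,1.2,24],[0,0,0,-0.96,-1.18,1.66,24],[0,0,0,-1.28,-1.57,2.2,24],[0,0,0,-1.6,-1.96,2.7,24],[0,0,0,-1.8,-2.2,3.1,24]],
])

```text
clock: 14.82
ee_pos: [0.4622, -0.3771, 0.2703]
ee_rot: [0.172, 0.828, 0.39, -0.364]
ft_force: [0.7, -0.2, 0.4]
gripper_width: 0.0237
```

move_arm([
  [[0,0,0,0,0,0,24],[0,0,0,0,0,0,24],[0,0,0,0,0,0,24],[0,0,0,0,0,0,24],[0,0,0,0,0,0,24],[0,0,0,0,0,0,24],[0,0,0,0,0,0,24],[0,0,0,0,0,0,24]],
])

```text
clock: 15.48
ee_pos: [0.4624, -0.3768, 0.27]
ee_rot: [0.171, 0.828, 0.39, -0.364]
ft_force: [-0.1, -0.5, -0.5]
gripper_width: 0.0241
```

```bash
python3 chk.py 15; python3 -c "
from h import *
from plant import *
for n in('scene',):cv2.imwrite('pics/%s15.png'%n,grab_frame(n)['color'][:,:,::-1])"
```

```text
15.4833 [ 0.4624 -0.3768  0.27  ] [-1.147  0.573  1.272  0.655  1.659 -0.521] [-0.08 -0.49 -0.49] 0.02405377909794302
eye in stand [ 0.0059 -0.1156  0.1157] [ 0.12 -0.13  0.46]
```

View pics/w15.png

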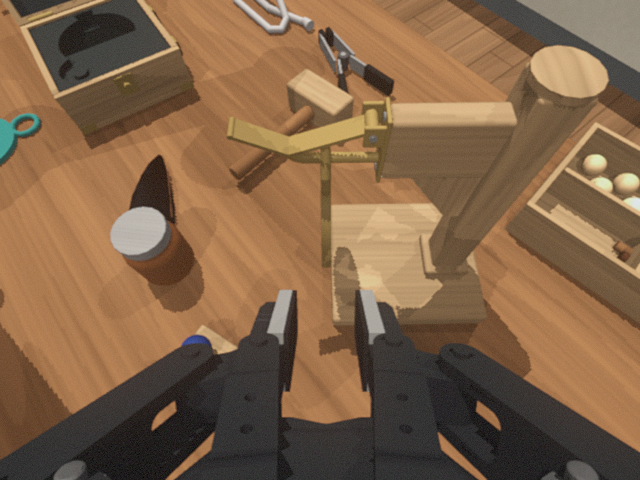

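View pics/sd15.png

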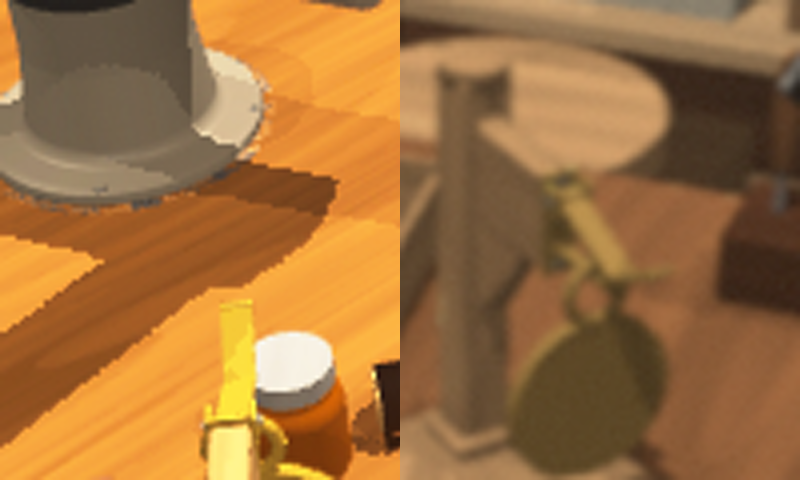

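View pics/scene15.png

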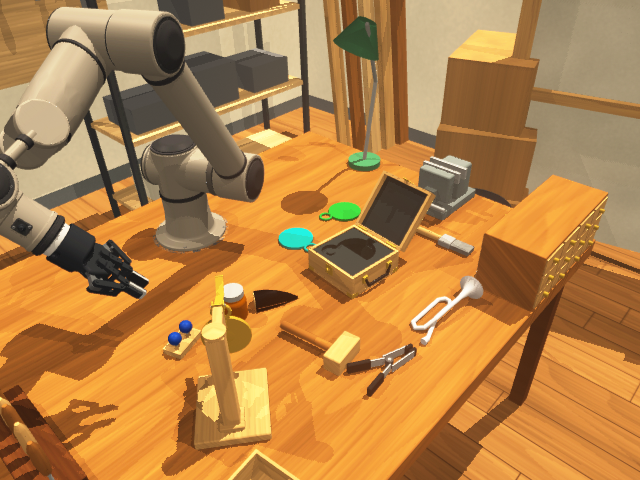

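The gong hangs edge-on in the wrist view. In the side crop the flap lip is back at its shut position, (672,270), the same as before. I wait a little longer and compare frames for stillness.

move_arm([
  [[0,0,0,0,0,0,24],[0,0,0,0,0,0,24],[0,0,0,0,0,0,24],[0,0,0,0,0,0,24],[0,0,0,0,0,0,24],[0,0,0,0,0,0,24],[0,0,0,0,0,0,24],[0,0,0,0,0,0,24]],
])

```text
clock: 16.35
ee_pos: [0.4622, -0.3771, 0.2702]
ee_rot: [0.171, 0.828, 0.39, -0.364]
ft_force: [-0.3, 0.3, 0.9]
gripper_width: 0.024
```

```bash
python3 chk.py 16
python3 - <<'E'
from h import *
from plant import *
a=grab_frame('side')['color'].astype(int)
for i in range(4):
    b=grab_frame('side')['color'].astype(int); d=np.abs(b-a)[100:200,320:400].mean(); q=np.abs(b-a)[300:380,40:140].mean(); print(d,q)
A=cv2.imread('pics/sd15.png').astype(int);B=cv2.imread('pics/sd16.png').astype(int);C=cv2.imread('pics/sd10.png').astype(int)
D=np.abs(A-B);print(D.mean(),D.max(),np.abs(A-C)[150:290,140:200].mean(), np.abs(A-C)[160:280,560:680].mean())
E
```

```text
16.35 [ 0.4622 -0.3771  0.2702] [-1.148  0.572  1.271  0.655  1.66  -0.521] [-0.31  0.28  0.91] 0.024002515127467025
eye in stand [ 0.0059 -0.1159  0.1159] [-0.22  0.21  0.04]
1.117125 1.162375
1.118125 1.1293333333333333
1.128875 1.1644583333333334
1.13575 1.1564583333333334
0.6937777777777778 66 6.325317460317461 1.935
```

Run:
```python
from h import *
K,T=wload('w16'); S=rz(SY)
im=cv2.resize(cv2.imread('pics/w16.png')[90:280,210:420],None,fx=3.5,fy=3.5,interpolation=cv2.INTER_CUBIC)
def L(P,ang):
    P=np.array(P);h=np.array([.034,0,.034]);d=P-h;c,s=np.cos(ang),np.sin(ang)
    # lift: front (-x) goes up
    d=np.c_[d[:,0]*c+d[:,2]*s,d[:,1],-d[:,0]*s+d[:,2]*c];return (d+h)@S.T+ST
P=[[-.058,.008,.031],[-.058,-.008,.031],[-.0227,-.008,.0142],[.027,-.008,.036],[.027,.008,.036],[-.0227,.008,.0142]]
for a,c in((0,(0,0,255)),(.05,(0,255,0)),(.1,(255,0,0))): cv2.polylines(im,[((proj('',L(P,a),K,T)-[210,90])*3.5).round().astype(int)],True,c,1)
e=np.array(ST)+S@[.0055,0,-.010];t=np.linspace(0,6.28,60)
cv2.polylines(im,[((proj('',e+.022*(np.outer(np.cos(t),S[:,1])+np.outer(np.sin(t),[0,0,1])),K,T)-[210,90])*3.5).round().astype(int)],True,(255,255,0),1)
cv2.imwrite('pics/w16o.png',im)
```

```text
(no output)
```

View pics/w16o.png

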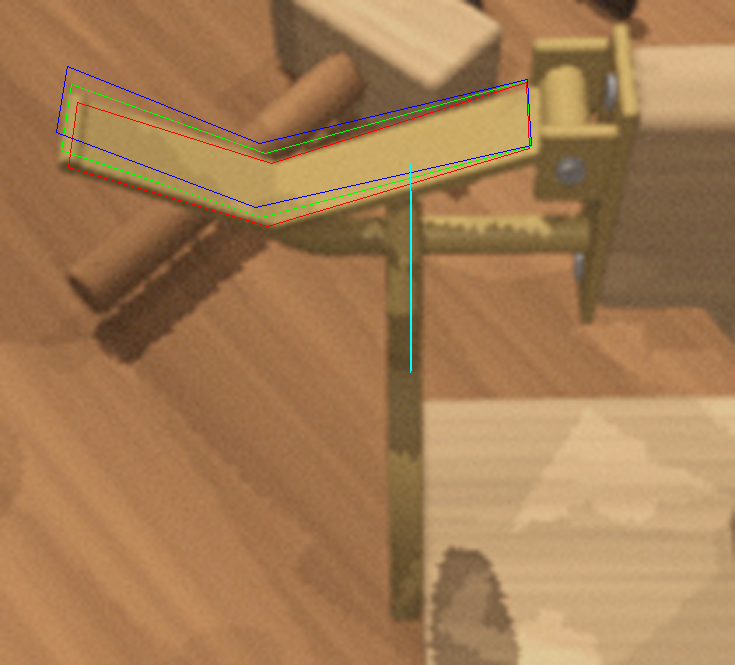

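The flap matches the shut model at its bend (272,162), and the gong hangs at about 5 mm behind peg_seat, behind the tip. Handing in.

```bash
python3 -c "
from plant import *
print(close_job())"
```

```text
the job is handed in; nothing more can be done
None
```

The gong is hanging by its eye on the peg with the keeper flap shut, and I handed the job in at about 17 s of the 51 s. `close_job()` gives no verdict, so success rests on my own checks.

**What I did:**
- I pressed the gong at the thumb notch down to about 35 mm. It tipped and stayed leaning at about 48°.
- I gripped the raised edge and lifted the gong out, then turned it so the eye pointed up.
- I pushed the eye in level under the keeper lip and past the tip, then lowered it until the peg carried the weight. Then I let go and backed the gripper away.

**Last checks:**
- **Stillness:** frames taken about 0.05 s apart differed only by camera noise, so the gong is still.
- **Position:** the last pose before release put the eye about 5 mm behind `peg_seat`, on the peg's centreline and 10 mm below its axis. The plate hung edge-on in the wrist picture.
- **Touching:** the fingers were about 150 mm clear of the gong and the wrist force read about zero.
- **Bystanders:** none had moved visibly in the scene picture. I judged this by eye only.

**Disagreements:**
- **Keeper flap:** at the bend the overlay fits the shut position. At the lip it falls between my 0 and 0.05 rad outlines. I put that down to the lip's rolled edge, because the side view shows the lip back where it was before.
- **Cameras:** the scene, side and wrist cameras disagreed by up to 5 mm in absolute position, so I used the wrist camera for the fine alignment.

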